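Clear a jammed carton from the cover-glass dispenser

ROBOT

A 6-joint arm with a two-finger parallel gripper is mounted at the origin on a cart in front of the work surface, level with it; the furniture and walls round the work are solid. World frame = base frame: x ahead of the robot, y to its left, z up, the work surface at z = 0. Lengths are in m, angles in rad, forces in N, time in s.
With the tool pointing down it reaches from about 0.35 to 0.975 m from the base axis. Payload 4.9 kg.
Tool frame: the origin (TCP) lies at the very end of the fingers, on their centre line; the grasp point (between the pads) lies behind it (manip.grip_depth is the z of the grasp point in the tool frame, in m); z points along the fingers, y is the direction in which the jaws open and shut (so a half turn about z gives the same grasp; the last joint's range is limited). The gripper opens to 85 mm and grips with 20 to 120 N. Pads are 22 mm wide; open, the fingers measure 114 mm over their backs; the gripper's body (76 mm by 85 mm) begins 54 mm behind the grasp point. The pads swing forward as they close: fully open they stand 13 mm farther back than shut.
Start: joints at [-1.312, 0.053, 1.613, -0, 1.476, -0.119], TCP at [0.231, -0.581, 0.231] pointing down, gripper open.
Joint ranges: [-3.01, 3.01], [-1.01, 2.22], [0.06, 2.58], [-1.02, 4.17], [0.09, 2.62], [-3.14, 3.14]. Speed limits (rad/s): [2.57, 2.57, 3.14, 3.14, 3.14, 3.14].

INTERFACE

Orientations are given as a unit quaternion [w, x, y, z].
In Python, from plant import state, optics, manip, silhouettes, place_of gives the robot as it stands. The module is installed in compiled form; this text tells all that it offers.
- The arm moves only by the tool jog_arm, never from a script. Its argument "increments" is a list of rows, each an object with "slide": the shift along the tool's x, y, z in mm, a list of three; "rotation": the turn, a rotation vector about the tool's x, y, z in degrees, a list of three. A call has 1 to 20 rows; each row shifts and turns the commanded pose from where the row before left it, along the tool's axes as they then stand; what a row does not reach is not made up. A row lasts 1/12 s, in which the tool goes at most 41.7 mm and 7.16 degrees, less where a joint would pass 70% of its speed; a pose out of reach is approached as far as the arm can. A call with a gripper value outside its range is refused whole. "fingers" is the opening, from 0 (shut) to 1 (fully open), set as the call begins (left out, the last holds). The fingers move at their own pace and stop on an object; the grip force is fixed at half the most. Time passes only in rows, so rows that do not move let the fingers close. It gives the time, the measured TCP pose, the force and the opening at its end, in the units of the state.
- state(): the state, without advancing time (a new reading comes with each control period).
- optics.grab_frame(name): name is "side" or "top"; returns a dict with "frame" (480x640x3 uint8, blue, green, red), "camera_matrix" (3x3 intrinsics, pixels), "distortion" ([k1, k2, p1, p2, k3] as OpenCV has them; the pictures are not rectified), "R" (3x3) and "t" (3): a world point X has camera coordinates R X + t. Camera axes: x right, y down, z forward; pixel columns grow to the right and rows downward; lengths in m; the calibration is good to about 2 mm. A picture is of the moment at which its call begins. There is no depth.
- manip.job_done(): hands the job in, once; it reports no verdict.
Trained networks look in the newest picture that a camera, given by its name, has taken for a name from the list of things; names that differ only in an ending like _2 or _b are one class to them, and where a whole thing is asked for, a point or a joint stands for the part that bears it (a point fixed in the world has none). Each returns a list of dicts, best first, with "score" (0 to 1); they miss things now and then, are a little off and sometimes report something else, mostly with a low value. They report only what shows in the picture. A call takes as long as a camera call.
- silhouettes(thing, camera): "mask" (480x640 bool, what is visible of it) and "bbox" ([left, top, right, bottom] in pixels, round what is visible of it).
- place_of(thing, camera): "uv" ([column, row] in pixels: a listed point, or the origin of a listed thing).
The state is a dict: "time": time; "joint_pos": joint angles; "joint_vel": joint speeds; "joint_efforts": joint torques, N m; "tool_pos": TCP position; "tool_rot": TCP orientation; "contact_force": force on the tool from outside, world axes, zero at the start; "ft_torque": the same for the moment, N m; "gripper_width": opening from 0.0 (shut) to 1.0 (fully open).
Only numpy, scipy, OpenCV 4.12 (cv2) and the standard library are available. Lean on these libraries where they do the work, as an engineer would, in place of code of your own. Each camera call takes 0.05 s, during which the arm holds its last target.

TASK

A carton has jammed crosswise in the mouth of the sloping carton dispenser. Take off the dispenser's cover - raise its handle end over the end lip first, then slide it out of its grooves towards the mouth - and lay it flat on the bare bench, handle up. Then push the carton back up the chute until it is free of the two corner guards, lift it out and set it down, lying flat, on the bare bench; drop nothing, keep the dispenser standing where it is and do not disturb the things around it.

Things in the scene. Friction and masses are not known exactly. Their poses are not given: they have to be found in the camera images.
- dispenser: White sheet-metal carton dispenser, loose on rubber feet, 1.8 kg (a pull over about 12 N drags it); 126 mm wide (x), 216 long (y), 131 high. Origin: on the bench under its middle. z up, +y to its high closed rear, -y to its low open mouth. Its chute rises towards +y at 10 degrees (0.1745 rad). Below, t = mm up the slope from the mouth end, w = mm square to the slope above the chute floor, x = mm across.
- mouth (a point): Middle of the chute floor at the mouth end: t = 0, w = 0, x = 0. Level axes as the dispenser's. Floor t = -22 to 194, clear width 100 between side walls 13 thick; each wall has a ledge (x 50 to 58, top at w = 50) that carries the cover, and an outer skin up to w = 57. Rear wall at t = 189. The open mouth slot is 66 wide, between two jambs (t 0 to 6, x 33 to 51).
- cover_seat (a point): Point of the dispenser at t = 25, w = 50, x = 0: under the cover's front edge, level with its underside. From here to the mouth stand two aluminium corner guards with thumb screws, one each side: blocks x 33 to 58, t 0 to 25, 15 high, set for the carton height: their tops, the end lip, stand 6 to 10 mm above this point, never known exactly; they roof the carton's front corners. Level axes.
- groove (a point): Middle between the front ends of the two grooves: t = 125, w = 61.5 (underside of the groove roofs), x = 0. The grooves run from t = 125 to 189, one each side: a roof over the ledge, x 51.5 to 63, w 61.5 to 65.5. The 5 mm cover has 6.5 mm of play up and down in them, so raised level it seldom clears the lip. Level axes.
- cover_handle (a point): Centre of the black handle bar on the loose aluminium cover (0.16 kg). Bar: 70 mm long (cover's x), 12 thick (y), 20 high above the plate. Axes are the cover's: z square to the plate, +y to its rear end (in the grooves), -y to its front end (behind the lip). 15 mm above the plate's underside, 10 above its upper face, 35 behind the front edge, 125 before the rear edge.
- cover_middle (a point): Centre of the cover's plate, 112 mm (x) by 160 (y) by 5 thick; axes as cover_handle. Turned about its rear lower edge, front up, it clears the lip at 0.04 to 0.065 rad and meets the groove roofs at 0.10. As it slides out its underside comes down on the lip: it then needs more tilt (up to 0.12), and has room for it. Slid out about 65 mm it is free of the grooves. Flat on the bench this point is 2.5 mm high.
- carton_middle (a point): Centre of the jammed white and blue cover-glass carton, 60 mm (its x) by 90 (y) by 36 high (z), 0.15 kg. It lies crosswise on the chute floor, long side across, its front long face 0 to 6 mm behind the jambs, under the guards (6 to 10 mm above it). Pushed back past t = 25 it can be lifted; it stays where pushed. The front face is reached through the slot. Flat on the bench it is 18 mm high.
- clear_bench (a point): Middle, on the bench top, of a stretch of bare bench right of the dispenser that is always clear: 230 mm (world x) by 190 mm (world y); cover and carton find room there side by side. World axes.
- bottle_small: Bystander: glass bottle with orange cap, 44 mm wide, 88 mm high, origin under its base. Leave alone.
- pot_salt: Bystander: white pot with yellow cap, 52 mm wide, 82 mm high, origin under its base. Leave alone.
- beaker: Bystander: small glass beaker, 49 mm wide, 60 mm high, origin under its base. Leave alone.
- swabs: Bystander: larger white and orange carton, 60 x 110 x 90 mm, standing on the bench, origin under its base. Leave alone.

How it is judged:
By the outcome, as a careful person would: the job done as asked, in the order asked, and still so for the second after the job is handed in, with the robot touching nothing.
It also fails if it takes over 67 s, if anything falls off the work surface, if the arm or the gripper's body presses on something with over 40 N, if the wrist force passes 120 N, or if a joint passes its speed limit or range.

## Working session

There is one attempt and no reset: what is moved stays moved. The work goes in short steps, Python scripts to look and compute and a tool call to move; the robot and the scene stay as the last step left them, time stands still between calls to the robot, and variables do not carry over. Pictures are saved under pics/ and viewed, and the job is handed in when it is done.

Besides the shell and the picture viewer there is one more tool, called as name(argument=value, ...) on one line, values as JSON. jog_arm: Moves the arm, as the interface text tells. Its arguments: {"type":"object","properties":{"increments":{"type":"array","items":{"type":"object","properties":{"slide":{"type":"array","items":{"type":"number"}},"rotation":{"type":"array","items":{"type":"number"}}}}},"fingers":{"type":"number"}},"required":["increments"]}

```bash
mkdir -p pics; cat > h.py <<'E'
import numpy as np, cv2, json
from plant import state, optics, manip, silhouettes, place_of
def ray(f,uv):
    K=np.array(f["camera_matrix"]);d=np.array(f["distortion"],float)
    p=cv2.undistortPoints(np.array([[uv]],float),K,d)[0,0]
    R=np.array(f["R"]);t=np.array(f["t"])
    return -R.T@t, R.T@np.array([p[0],p[1],1.0])
def atz(f,uv,z):
    o,d=ray(f,uv);return o+d*(z-o[2])/d[2]
def tri(f1,u1,f2,u2):
    o1,d1=ray(f1,u1);o2,d2=ray(f2,u2)
    d1/=np.linalg.norm(d1);d2/=np.linalg.norm(d2)
    A=np.stack([d1,-d2],1);s=np.linalg.lstsq(A,o2-o1,rcond=None)[0]
    a=o1+d1*s[0];b=o2+d2*s[1];return (a+b)/2,np.linalg.norm(a-b)
def proj(f,X):
    R=np.array(f["R"]);t=np.array(f["t"])
    return cv2.projectPoints(np.array(X,float).reshape(-1,3),cv2.Rodrigues(R)[0],t,np.array(f["camera_matrix"]),np.array(f["distortion"],float))[0][:,0]
E
python3 - <<'E'
from h import *
np.set_printoptions(precision=4,suppress=True)
F={c:optics.grab_frame(c) for c in("side","top")}
for c in F: cv2.imwrite(f"pics/a_{c}.png",F[c]["frame"]); print(c,-np.array(F[c]["R"]).T@np.array(F[c]["t"]), np.array(F[c]["R"])[2])
for n in ["dispenser","mouth","cover_seat","groove","cover_handle","cover_middle","carton_middle","clear_bench","bottle_small","pot_salt","beaker","swabs"]:
    P={}
    for c in F:
        r=place_of(n,c); 
        if r: P[c]=r[0]["uv"]; print(n,c,[(np.round(q["uv"],1).tolist(),round(q["score"],2)) for q in r[:2]], "z0:",atz(F[c],r[0]["uv"],0))
    if len(P)==2: print("   TRI",*tri(F["side"],P["side"],F["top"],P["top"]))
s=state();print(s, manip.grip_depth)
E
```

```text
side [ 0.6189 -0.929   0.4945] [-0.0109  0.8823 -0.4706]
top [ 0.479  -0.1392  1.1277] [ 0.1238  0.0019 -0.9923]
dispenser side [([269.3, 241.5], 0.69)] z0: [ 0.4921 -0.0064  0.    ]
dispenser top [([204.8, 199.8], 0.29)] z0: [0.7236 0.1433 0.    ]
   TRI [ 0.5996  0.1016 -0.0052] 0.254558415294982
mouth side [([275.7, 253.8], 0.73)] z0: [ 0.513  -0.0637  0.    ]
mouth top [([300.2, 281.5], 0.58), ([424.3, 217.5], 0.37)] z0: [ 0.5244 -0.0989  0.    ]
   TRI [ 0.5205 -0.1001  0.0212] 0.006053280184274101
cover_seat top [([294.9, 280.2], 0.85)] z0: [ 0.5273 -0.086   0.    ]
groove side [([257.8, 311.4], 0.66), ([269.4, 195.2], 0.65)] z0: [ 0.5025 -0.2752  0.    ]
cover_handle side [([274.5, 204.2], 0.65)] z0: [0.481 0.213 0.   ]
cover_handle top [([278.4, 283.4], 0.89)] z0: [ 0.5189 -0.046   0.    ]
   TRI [ 0.5141 -0.0557  0.1164] 0.001369354752844089
cover_middle top [([258.8, 291.4], 0.6), ([368.4, 294.0], 0.36)] z0: [0.4987 0.0012 0.    ]
carton_middle side [([273.0, 230.7], 0.7)] z0: [0.4946 0.05   0.    ]
carton_middle top [([285.2, 285.8], 0.46)] z0: [ 0.5133 -0.0627  0.    ]
  
[... 921 characters left out ...]
s side [([361.8, 363.1], 0.87)] z0: [ 0.6824 -0.4014  0.    ]
swabs top [([425.8, 215.3], 0.71), ([283.5, 285.4], 0.28)] z0: [ 0.6931 -0.4074  0.    ]
   TRI [ 0.6868 -0.4061  0.0055] 0.010257463220836842
{'time': 1.3, 'joint_pos': array([-1.312 ,  0.0527,  1.6129,  0.0001,  1.476 , -0.119 ]), 'joint_vel': array([ 0.0003,  0.0002, -0.0009, -0.0003, -0.0001, -0.0008]), 'joint_efforts': array([ -0.0016, -39.3674, -37.0456,  -0.0002,   0.0004,  -0.    ]), 'tool_pos': array([ 0.2306, -0.5809,  0.2313]), 'tool_rot': array([0.    , 0.9822, 0.1878, 0.    ]), 'contact_force': array([ 0.2953, -0.0242,  0.6796]), 'ft_torque': array([0.0272, 0.0102, 0.0482]), 'gripper_width': 0.993841338639919} -0.0187
```

```bash
python3 - <<'E'
import cv2
a=cv2.imread("pics/a_top.png");b=cv2.imread("pics/a_side.png")
cv2.imwrite("pics/a_topc.png",cv2.resize(a[220:350,190:350],None,fx=5,fy=4.6,interpolation=cv2.INTER_CUBIC)[:600])
cv2.imwrite("pics/a_sidec.png",cv2.resize(b[160:310,190:350],None,fx=4,fy=4,interpolation=cv2.INTER_CUBIC))
E
```

```text
(no output)
```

View pics/a_side.png

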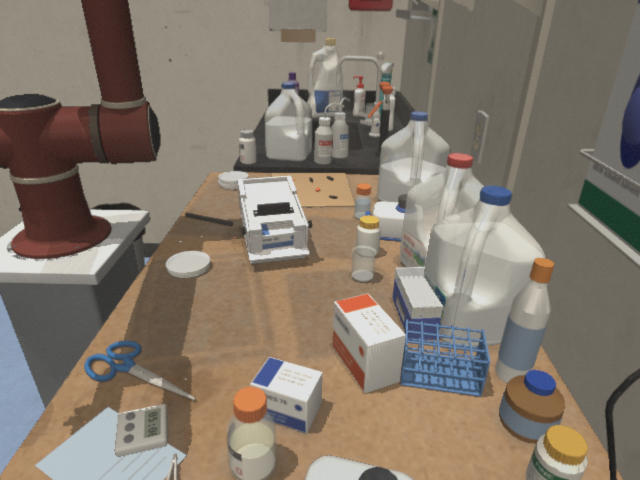

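View pics/a_top.png

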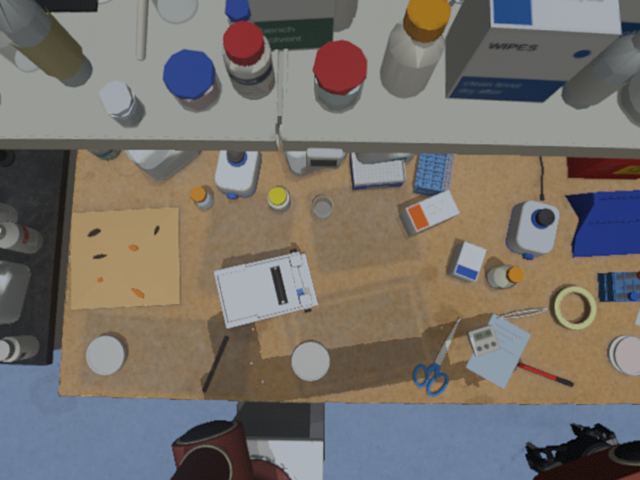

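View pics/a_topc.png

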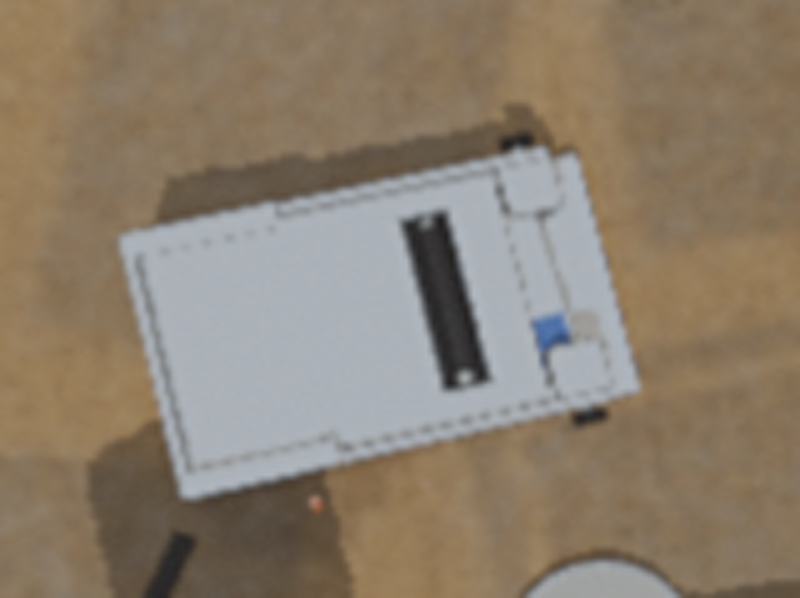

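View pics/a_sidec.png

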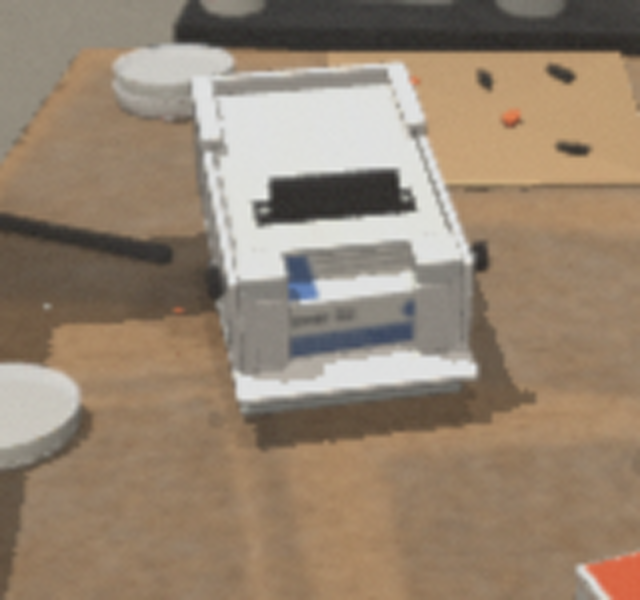

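```bash
cat > fit.py <<'E'
from h import *
from scipy.optimize import least_squares
np.set_printoptions(precision=4,suppress=True)
S=np.sin(.1745);C=np.cos(.1745)
def D2W(p,t,x,w):
    t,x,w=np.array([t,x,w],float)/1000
    yl=t*C-w*S; z=t*S+w*C+p[2]
    c,s=np.cos(p[3]),np.sin(p[3])
    return np.stack(np.broadcast_arrays(p[0]+c*x-s*yl,p[1]+s*x+c*yl,z),-1)
if __name__=="__main__":
    F={c:optics.grab_frame(c) for c in("side","top")}
    T=[(575,152,-22,63,0),(638,388,-22,-63,0),(120,235,194,63,65.5),(185,500,194,-63,65.5),(275,203,125,63,65.5),(337,452,125,-63,65.5)]
    Sd=[(238,380,-22,-63,0),(476,365,-22,63,0),(193,78,194,-63,65.5),(403,63,194,63,65.5)]
    # detected points
    uT=[(300.2,281.5,0,0,0),(294.9,280.2,25,0,50),(278.4,283.4,60,0,65),(258.8,291.4,105,0,52.5)]
    uS=[(275.7,253.8,0,0,0),(274.5,204.2,60,0,65)]
    obs={"top":[(190+a/5,220+b/4.6,*r) for a,b,*r in T]+uT,"side":[(190+a/4,160+b/4,*r) for a,b,*r in Sd]+uS}
    def res(p,full=False):
        o=[]
        for c in obs:
            O=np.array(obs[c]);o.append(proj(F[c],D2W(p,O[:,2],O[:,3],O[:,4]))-O[:,:2])
        return o if full else np.concatenate(o).ravel()
    r=least_squares(res,[.52,-.1,.03,-.2],loss="soft_l1")
    print(r.x); 
    for o in res(r.x,True): print(o)
    np.save("pose.npy",r.x)
    p=r.x
    print("handle",D2W(p,60,0,65))
    for c in F:
        im=cv2.resize(F[c]["frame"],None,fx=4,fy=4,interpolation=cv2.INTER_CUBIC)
        def L(pts):
            q=proj(F[c],np.array([D2W(p,*k) for k in pts]))*4+1.5
            cv2.polylines(im,[np.int32(q)],True,(0,0,255),1)
        L([(-22,-63,0),(-22,63,0),(194,63,0),(194,-63,0)]);
        L([(25,-56,55),(25,56,55),(185,56,55),(185,-56,55)])
        L([(54,-35,75),(54,35,75),(66,35,75),(66,-35,75)])
        for sx in(1,-1):
            L([(125,sx*51.5,65.5),(125,sx*63,65.5),(189,sx*63,65.5),(189,sx*51.5,65.5)])
            L([(0,sx*33,58),(0,sx*58,58),(25,sx*58,58),(25,sx*33,58)])
        y0,x0=(230,200) if c=="top" else (160,210)
        cv2.imwrite(f"pics/fit_{c}.png",im[y0*4:y0*4+480,x0*4:x0*4+560])
E
python3 fit.py
```

```text
[ 0.5242 -0.1047  0.0347  0.2621]
[[-0.355   0.1205]
 [-0.0665  0.4698]
 [-1.106  -0.1305]
 [-1.1799 -0.3058]
 [-0.6385 -0.3687]
 [ 0.1748  2.0956]
 [ 1.9189 -0.5091]
 [-0.4119  1.5208]
 [ 1.5594  1.4719]
 [ 0.8379 -1.3237]]
[[ 0.2123  4.1392]
 [ 0.8965  1.2469]
 [-0.5909 -1.1687]
 [ 0.3543 -1.2426]
 [ 2.7692 -4.6014]
 [-0.7538  3.6402]]
handle [ 0.5119 -0.0585  0.1091]
```

View pics/fit_top.png

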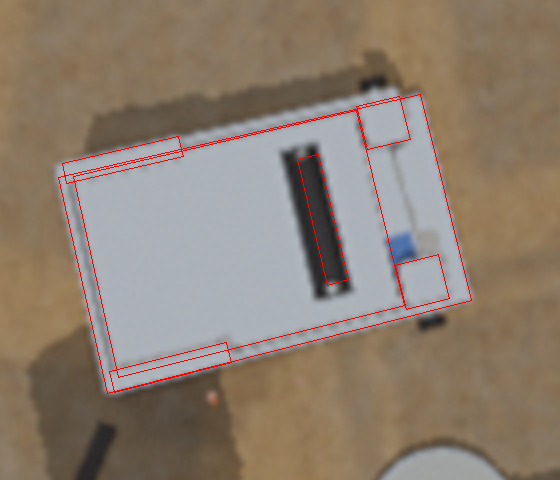

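View pics/fit_side.png

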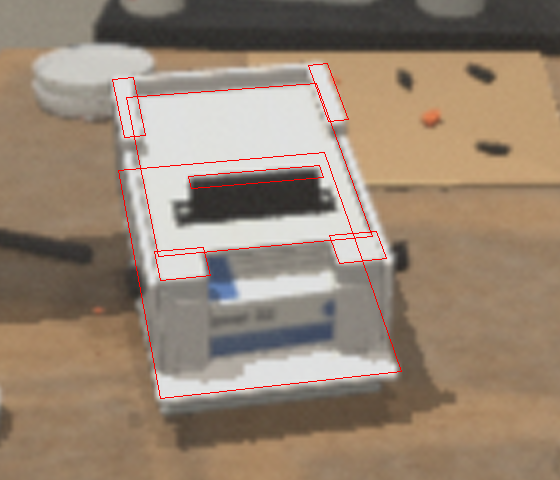

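```bash
python3 - <<'E'
from fit import *
p=np.load("pose.npy");U={}
F={c:optics.grab_frame(c) for c in("side","top")}
for c,(x0,x1,y0,y1) in {"top":(268,292,264,308),"side":(250,298,195,220)}.items():
    g=cv2.cvtColor(F[c]["frame"],cv2.COLOR_BGR2GRAY)[y0:y1,x0:x1].astype(float)
    w=np.clip((120-g)/80,0,1)
    ys,xs=np.mgrid[y0:y1,x0:x1]
    n,lab,st,_=cv2.connectedComponentsWithStats((w>0).astype(np.uint8))
    k=1+np.argmax(st[1:,4]);w=w*(lab==k)
    U[c]=[(w*xs).sum()/w.sum(),(w*ys).sum()/w.sum()];print(c,U[c],w.sum(),"model",proj(F[c],D2W(p,60,0,[60,65,70,75])))
    dx,dy=xs-U[c][0],ys-U[c][1];ev,V=np.linalg.eigh(np.array([[(w*dx*dx).sum(),(w*dx*dy).sum()],[(w*dx*dy).sum(),(w*dy*dy).sum()]])/w.sum());print(np.sqrt(12*ev),V[:,1])
    print("model dir",np.diff(proj(F[c],D2W(p,60,[-35,35],70)),axis=0), "perp", np.diff(proj(F[c],D2W(p,[54,66],0,70)),axis=0))
    r=silhouettes("cover_handle",c); print([ (q["score"],q["bbox"],q["mask"].sum()) for q in r[:2]])
print(tri(F["side"],U["side"],F["top"],U["top"]))
E
```

```text
Traceback (most recent call last):
  File "fit.py", line 6, in D2W
    t,x,w=np.array([t,x,w],float)/1000
          ~~~~~~~~^^^^^^^^^^^^^^^
ValueError: setting an array element with a sequence. The requested array has an inhomogeneous shape after 1 dimensions. The detected shape was (3,) + inhomogeneous part.
```

```bash
sed -i 's|t,x,w=np.array(\[t,x,w\],float)/1000|t,x,w=[np.asarray(q,float)/1000 for q in (t,x,w)]|' fit.py; python3 - <<'E'
from fit import *
p=np.load("pose.npy");U={}
F={c:optics.grab_frame(c) for c in("side","top")}
for c,(x0,x1,y0,y1) in {"top":(268,292,264,308),"side":(250,298,195,220)}.items():
    g=cv2.cvtColor(F[c]["frame"],cv2.COLOR_BGR2GRAY)[y0:y1,x0:x1].astype(float)
    w=np.clip((120-g)/80,0,1)
    ys,xs=np.mgrid[y0:y1,x0:x1]
    n,lab,st,_=cv2.connectedComponentsWithStats((w>0).astype(np.uint8))
    k=1+np.argmax(st[1:,4]);w=w*(lab==k)
    U[c]=[(w*xs).sum()/w.sum(),(w*ys).sum()/w.sum()];print(c,U[c],w.sum(),"model",proj(F[c],D2W(p,60,0,[60,65,70,75])))
    dx,dy=xs-U[c][0],ys-U[c][1];ev,V=np.linalg.eigh(np.array([[(w*dx*dx).sum(),(w*dx*dy).sum()],[(w*dx*dy).sum(),(w*dy*dy).sum()]])/w.sum());print(np.sqrt(12*ev),V[:,1])
    print("model dir",np.diff(proj(F[c],D2W(p,60,[-35,35],70)),axis=0), "perp", np.diff(proj(F[c],D2W(p,[54,66],0,70)),axis=0))
    r=silhouettes("cover_handle",c); print([ (q["score"],q["bbox"],q["mask"].sum()) for q in r[:2]])
print(tri(F["side"],U["side"],F["top"],U["top"]))
E
```

```text
top [np.float64(278.630857566216), np.float64(284.72203185775146)] 269.95 model [[279.7521 285.0429]
 [279.9594 284.8719]
 [280.1687 284.6993]
 [280.38   284.5251]]
[ 8.8327 35.624 ] [0.2321 0.9727]
model dir [[ -7.5138 -31.1383]] perp [[-5.3251  1.285 ]]
[(0.56, [217.0, 257.4, 298.1, 322.8], np.int64(3576))]
side [np.float64(273.1989689828452), np.float64(208.9004505285045)] 288.55000000000007 model [[273.7621 209.802 ]
 [273.7462 207.8402]
 [273.7302 205.8658]
 [273.7141 203.8787]]
[10.0611 33.6795] [-0.9961  0.0884]
model dir [[32.8417 -2.8232]] perp [[-0.8982 -3.0923]]
[(0.77, [244.6, 180.8, 301.6, 221.6], np.int64(2059))]
(array([ 0.5113, -0.0554,  0.1054]), np.float64(0.0020383633909187267))
```

```bash
cat >> h.py <<'E'
from scipy.spatial.transform import Rotation as Ro
def rot(q): return Ro.from_quat([q[1],q[2],q[3],q[0]])
def plan(target_p,target_R,n,start=None):
    """n equal rows: first-order screw; prints mm & deg per row"""
    s=state(); p0=np.array(s["tool_pos"]);R0=rot(s["tool_rot"])
    if start: p0,R0=start
    rv=(R0.inv()*target_R).as_rotvec()
    # each row: slide in current frame then turn (approx): solve slide d const s.t. sum R_k d = dp
    A=sum((R0*Ro.from_rotvec(rv*k/n)).as_matrix() for k in range(n))
    d=np.linalg.solve(A,np.array(target_p)-p0)
    print("rows",n,"slide mm",np.round(d*1000,2),"rot deg",np.round(np.degrees(rv)/n,3),"| total (start frame) mm",np.round(R0.inv().apply(np.array(target_p)-p0)*1000,1),"deg",np.round(np.degrees(rv),2))
def toolR(yaw,tilt):
    # tool x along yaw, z down, tilted +tilt about tool x
    return Ro.from_euler('z',yaw)*Ro.from_euler('x',np.pi)*Ro.from_euler('x',tilt)
E
python3 - <<'E'
from fit import *
p=np.load("pose.npy"); 
q=p.copy(); 
h=D2W(p,63,0,58); print(h, toolR(p[3],.1745).as_matrix())
off=D2W(p,63,0,118)
plan(off,toolR(p[3],.1745),20)
print(rot(state()["tool_rot"]).as_matrix())
E
```

```text
[ 0.5108 -0.0545  0.1027] [[ 0.9659  0.2552 -0.045 ]
 [ 0.2591 -0.9512  0.1677]
 [ 0.     -0.1736 -0.9848]]
rows 20 slide mm [ 21.61 -19.67   5.16] rot deg [0.499 0.029 0.331] | total (start frame) mm [ 453.5 -375.6   69.5] deg [9.98 0.58 6.61]
[[ 0.9295  0.3689  0.    ]
 [ 0.3689 -0.9295  0.    ]
 [ 0.     -0.     -1.    ]]
```

jog_arm(fingers=0.35, increments=[{"slide": [21.6,-19.7,5.2],"rotation": [0.5,0.03,0.33]},{"slide": [21.6,-19.7,5.2],"rotation": [0.5,0.03,0.33]},{"slide": [21.6,-19.7,5.2],"rotation": [0.5,0.03,0.33]},{"slide": [21.6,-19.7,5.2],"rotation": [0.5,0.03,0.33]},{"slide": [21.6,-19.7,5.2],"rotation": [0.5,0.03,0.33]},{"slide": [21.6,-19.7,5.2],"rotation": [0.5,0.03,0.33]},{"slide": [21.6,-19.7,5.2],"rotation": [0.5,0.03,0.33]},{"slide": [21.6,-19.7,5.2],"rotation": [0.5,0.03,0.33]},{"slide": [21.6,-19.7,5.2],"rotation": [0.5,0.03,0.33]},{"slide": [21.6,-19.7,5.2],"rotation": [0.5,0.03,0.33]},{"slide": [21.6,-19.7,5.2],"rotation": [0.5,0.03,0.33]},{"slide": [21.6,-19.7,5.2],"rotation": [0.5,0.03,0.33]},{"slide": [21.6,-19.7,5.2],"rotation": [0.5,0.03,0.33]},{"slide": [21.6,-19.7,5.2],"rotation": [0.5,0.03,0.33]},{"slide": [21.6,-19.7,5.2],"rotation": [0.5,0.03,0.33]},{"slide": [21.6,-19.7,5.2],"rotation": [0.5,0.03,0.33]},{"slide": [21.6,-19.7,5.2],"rotation": [0.5,0.03,0.33]},{"slide": [21.6,-19.7,5.2],"rotation": [0.5,0.03,0.33]},{"slide": [21.6,-19.7,5.2],"rotation": [0.5,0.03,0.33]},{"slide": [21.6,-19.7,5.2],"rotation": [0.5,0.03,0.33]}])

```text
time: 3.37
tool_pos: [0.5137, -0.0626, 0.1613]
tool_rot: [-0.087, 0.988, 0.13, -0.011]
contact_force: [0.8, 0.2, -0.6]
gripper_width: 0.353
```

```bash
python3 - <<'E'
from fit import *
p=np.load("pose.npy"); s=state();print(s["time"],s["tool_pos"],s["gripper_width"],s["contact_force"])
plan(D2W(p,63,0,80),toolR(p[3],.1745),4)
F={c:optics.grab_frame(c) for c in("side","top")}
a=cv2.resize(F["side"]["frame"][100:250,190:350],None,fx=4,fy=4,interpolation=cv2.INTER_CUBIC)
cv2.imwrite("pics/b_side.png",a)
b=cv2.resize(F["top"]["frame"][220:350,190:350],None,fx=4,fy=4,interpolation=cv2.INTER_CUBIC)
cv2.imwrite("pics/b_top.png",b)
for c in F: print(c,proj(F[c],s["tool_pos"]))
E
```

```text
3.3667 [ 0.5137 -0.0626  0.1613] 0.353198421706829 [ 0.7682  0.2447 -0.5825]
rows 4 slide mm [-0.19  0.42  9.28] rot deg [-0.005 -0.009  0.001] | total (start frame) mm [-0.8  1.7 37.1] deg [-0.02 -0.03  0.01]
side [[273.5776 185.424 ]]
top [[279.9914 283.161 ]]
```

View pics/b_side.png

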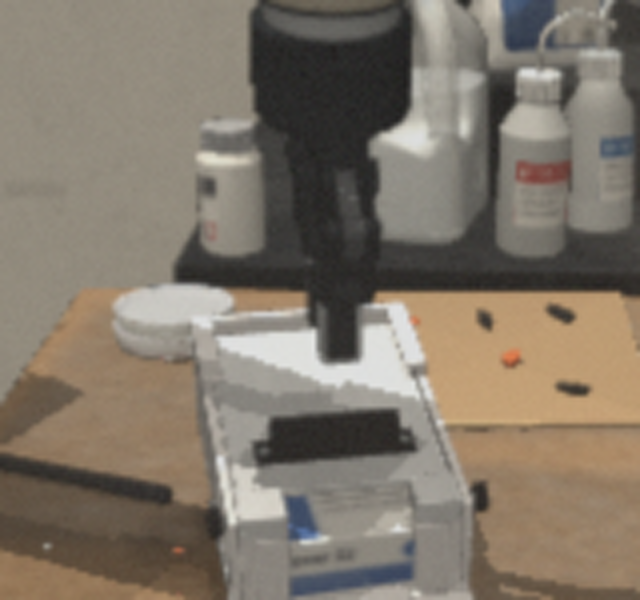

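View pics/b_top.png

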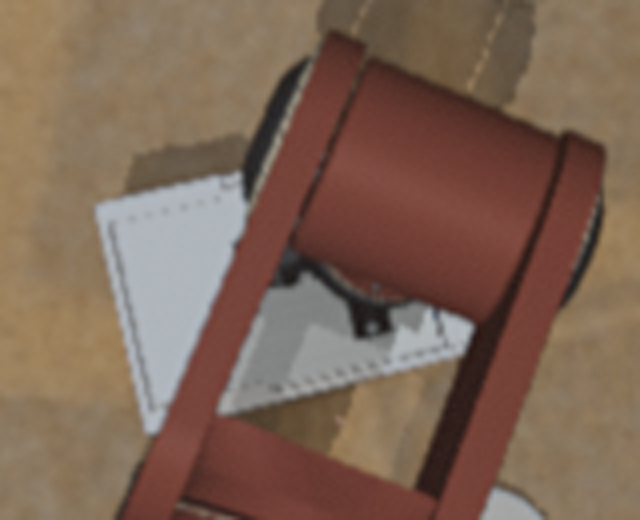

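jog_arm(increments=[{"slide": [-0.2,0.4,9.3]},{"slide": [-0.2,0.4,9.3]},{"slide": [-0.2,0.4,9.3]},{"slide": [-0.2,0.4,9.3]},{"slide": [0,0,4]},{"slide": [0,0,4]},{"slide": [0,0,2]},{"slide": [0,0,2]},{"slide": [0,0,0]}])

```text
invalid input
```

```bash
cat > look.py <<'E'
import sys
from fit import *
name,x0,x1,y0,y1=sys.argv[1],*map(int,sys.argv[2:6]); cam=sys.argv[6] if len(sys.argv)>6 else "side"
f=optics.grab_frame(cam)
k=min(800/(x1-x0),600/(y1-y0),4)
cv2.imwrite(f"pics/{name}.png",cv2.resize(f["frame"][y0:y1,x0:x1],None,fx=k,fy=k,interpolation=cv2.INTER_CUBIC))
s=state();print(s["time"],s["tool_pos"],s["contact_force"],s["ft_torque"],s["gripper_width"])
E
python3 look.py c_side 190 350 130 280
```

```text
3.5167 [ 0.5135 -0.0627  0.161 ] [-0.5171  0.2471 -0.0835] [-0.0593 -0.0103 -0.0048] 0.3494163038904855
```

View pics/c_side.png

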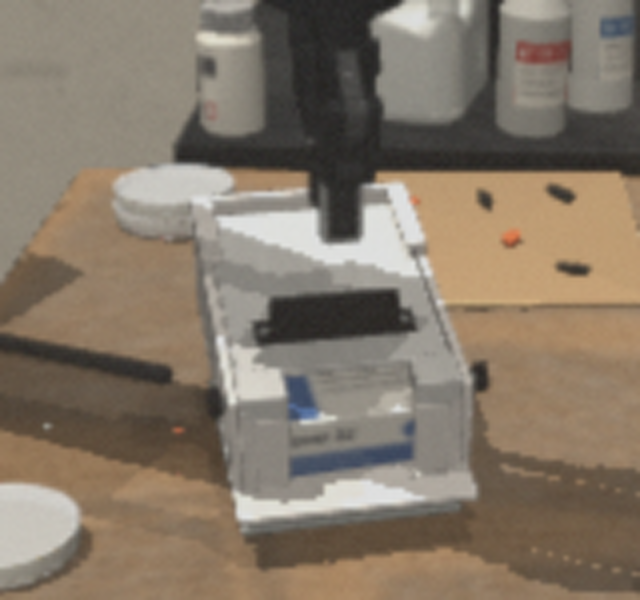

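Every row needs both keys.

jog_arm(increments=[{"slide": [-0.2,0.4,9.3],"rotation": [0,0,0]},{"slide": [-0.2,0.4,9.3],"rotation": [0,0,0]},{"slide": [-0.2,0.4,9.3],"rotation": [0,0,0]},{"slide": [-0.2,0.4,9.3],"rotation": [0,0,0]},{"slide": [0,0,4],"rotation": [0,0,0]},{"slide": [0,0,4],"rotation": [0,0,0]},{"slide": [0,0,2],"rotation": [0,0,0]},{"slide": [0,0,2],"rotation": [0,0,0]},{"slide": [0,0,0],"rotation": [0,0,0]}])

```text
time: 4.27
tool_pos: [0.5105, -0.0575, 0.1124]
tool_rot: [-0.087, 0.988, 0.13, -0.011]
contact_force: [0.2, 0.7, -1.0]
gripper_width: 0.349
```

```bash
python3 look.py c2_side 190 350 130 280
```

```text
4.3167 [ 0.5107 -0.0575  0.1127] [-0.5772  0.1901 -1.0313] [-0.0899 -0.0124  0.0479] 0.35068570616364875
```

View pics/c2_side.png

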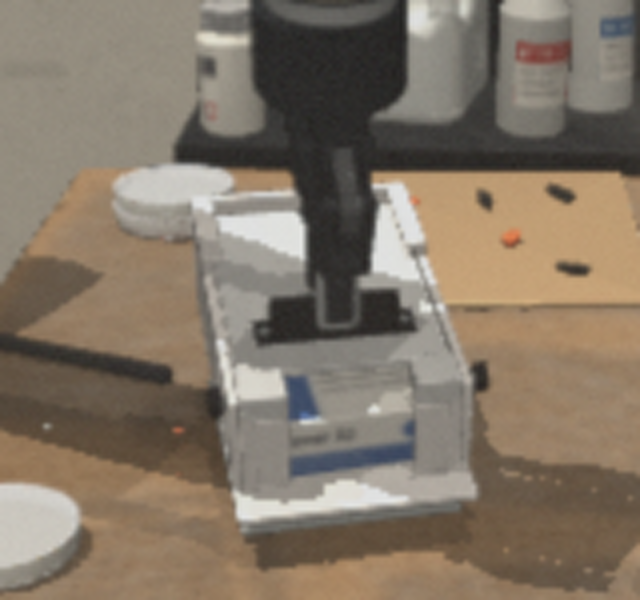

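jog_arm(increments=[{"slide": [0,0,2],"rotation": [0,0,0]},{"slide": [0,0,2],"rotation": [0,0,0]},{"slide": [0,0,2],"rotation": [0,0,0]},{"slide": [0,0,1],"rotation": [0,0,0]},{"slide": [0,0,1],"rotation": [0,0,0]},{"slide": [0,0,0],"rotation": [0,0,0]}])

```text
time: 4.82
tool_pos: [0.51, -0.056, 0.1043]
tool_rot: [-0.087, 0.988, 0.13, -0.011]
contact_force: [-0.3, -0.4, -0.1]
gripper_width: 0.35
```

jog_arm(increments=[{"slide": [0,0,1],"rotation": [0,0,0]},{"slide": [0,0,1],"rotation": [0,0,0]},{"slide": [0,0,0],"rotation": [0,0,0]}])

```text
time: 5.07
tool_pos: [0.51, -0.0557, 0.1024]
tool_rot: [-0.087, 0.988, 0.13, -0.011]
contact_force: [0.0, -0.2, 0.0]
gripper_width: 0.349
```

```bash
python3 look.py c3_side 210 310 160 235
```

```text
5.1167 [ 0.51   -0.0557  0.1025] [ 0.0596 -0.4251 -0.197 ] [-0.0243 -0.059  -0.0032] 0.35464978162753535
```

View pics/c3_side.png

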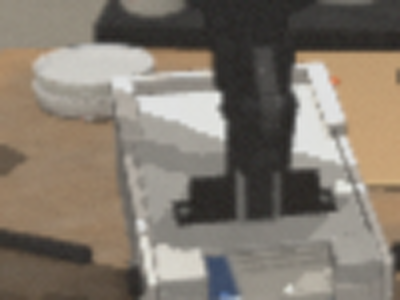

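jog_arm(increments=[{"slide": [0,0,1],"rotation": [0,0,0]},{"slide": [0,0,0.5],"rotation": [0,0,0]},{"slide": [0,0,0],"rotation": [0,0,0]}])

```text
time: 5.37
tool_pos: [0.51, -0.0555, 0.101]
tool_rot: [-0.087, 0.988, 0.13, -0.011]
contact_force: [0.4, 0.7, 0.5]
gripper_width: 0.351
```

Good depth. Close.

jog_arm(fingers=0.0, increments=[{"slide": [0,0,0],"rotation": [0,0,0]},{"slide": [0,0,0],"rotation": [0,0,0]},{"slide": [0,0,0],"rotation": [0,0,0]},{"slide": [0,0,0],"rotation": [0,0,0]},{"slide": [0,0,0],"rotation": [0,0,0]},{"slide": [0,0,0],"rotation": [0,0,0]}])

```text
time: 5.87
tool_pos: [0.5102, -0.0556, 0.1014]
tool_rot: [-0.086, 0.988, 0.13, -0.011]
contact_force: [1.7, -0.9, 1.1]
gripper_width: 0.121
```

```bash
python3 look.py d_side 210 310 160 235; python3 look.py d_top 190 350 220 340 top
```

```text
5.9167 [ 0.5102 -0.0556  0.1013] [ 0.9511 -1.299   0.3554] [-0.1826 -0.0764 -0.0219] 0.11894155462502992
5.9667 [ 0.5102 -0.0556  0.1014] [ 1.0186 -2.0347  2.0783] [-0.1431 -0.045  -0.03  ] 0.12470305821121283
```

View pics/d_side.png

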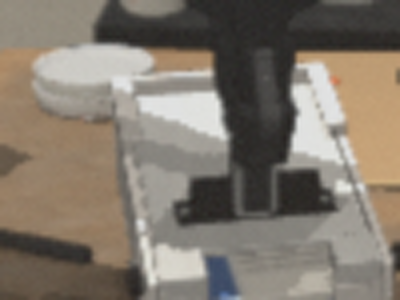

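View pics/d_top.png

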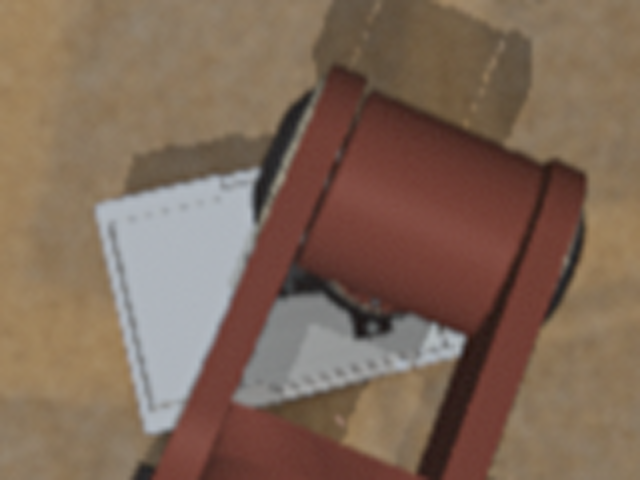

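jog_arm(increments=[{"slide": [0,0,-1.0],"rotation": [-0.43,0,0]},{"slide": [0,0,-1.0],"rotation": [-0.43,0,0]},{"slide": [0,0,-1.0],"rotation": [-0.43,0,0]},{"slide": [0,0,-1.0],"rotation": [-0.43,0,0]},{"slide": [0,0,-1.0],"rotation": [-0.43,0,0]},{"slide": [0,0,0],"rotation": [0,0,0]}])

```text
time: 6.47
tool_pos: [0.51, -0.056, 0.1061]
tool_rot: [-0.068, 0.989, 0.131, -0.009]
contact_force: [0.0, -0.4, -1.4]
gripper_width: 0.125
```

jog_arm(increments=[{"slide": [0,0,-1.0],"rotation": [-0.43,0,0]},{"slide": [0,0,-1.0],"rotation": [-0.43,0,0]},{"slide": [0,0,-1.0],"rotation": [-0.43,0,0]},{"slide": [0,0,-1.0],"rotation": [-0.43,0,0]},{"slide": [0,0,-1.0],"rotation": [-0.43,0,0]},{"slide": [0,0,0],"rotation": [0,0,0]}])

```text
time: 6.97
tool_pos: [0.5104, -0.0567, 0.1113]
tool_rot: [-0.049, 0.99, 0.131, -0.006]
contact_force: [0.7, -0.8, -1.4]
gripper_width: 0.122
```

```bash
python3 look.py e_side 190 350 130 280
```

```text
7.0167 [ 0.5104 -0.0568  0.1112] [-0.0406  0.1718 -1.1255] [-0.1667 -0.056   0.0422] 0.11665282161349946
```

View pics/e_side.png

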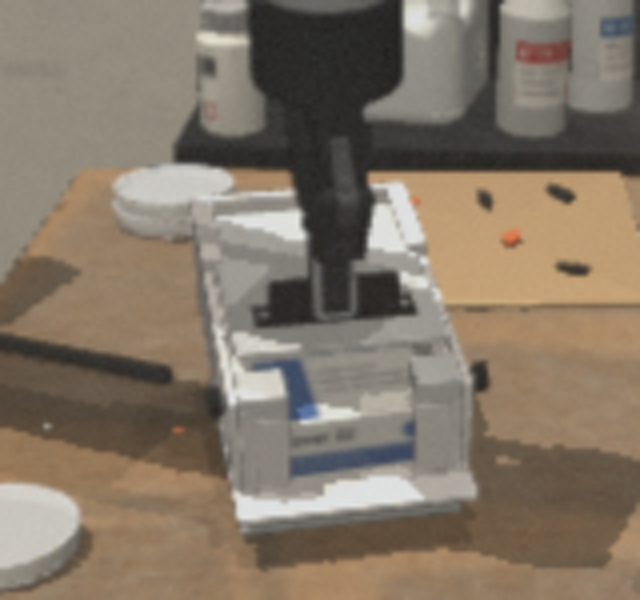

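jog_arm(increments=[{"slide": [0,3,0.15],"rotation": [0,0,0]},{"slide": [0,3,0.15],"rotation": [0,0,0]},{"slide": [0,3,0.15],"rotation": [0,0,0]},{"slide": [0,3,0.15],"rotation": [0,0,0]},{"slide": [0,0,0],"rotation": [0,0,0]}])

```text
time: 7.43
tool_pos: [0.5136, -0.069, 0.1091]
tool_rot: [-0.049, 0.99, 0.13, -0.006]
contact_force: [0.8, -0.3, -1.5]
gripper_width: 0.124
```

jog_arm(increments=[{"slide": [0,3,0.15],"rotation": [0,0,0]},{"slide": [0,3,0.15],"rotation": [0,0,0]},{"slide": [0,3,0.15],"rotation": [0,0,0]},{"slide": [0,0,0],"rotation": [0,0,0]}])

```text
time: 7.77
tool_pos: [0.5159, -0.0775, 0.1079]
tool_rot: [-0.049, 0.99, 0.13, -0.006]
contact_force: [-0.8, -0.3, -1.6]
gripper_width: 0.127
```

```bash
python3 look.py f_side 190 350 130 280
```

```text
7.8167 [ 0.5158 -0.0772  0.1079] [ 0.6076 -0.1443 -2.552 ] [-0.1371 -0.0186 -0.0264] 0.12223385931813723
```

View pics/f_side.png

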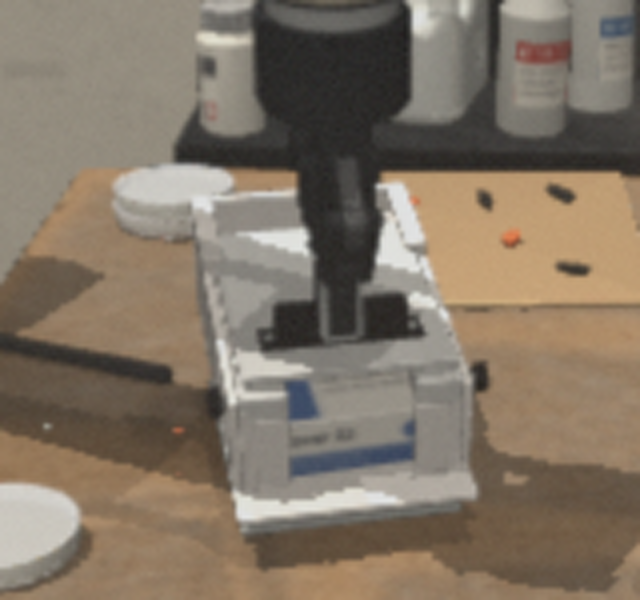

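Front edge is over the guards, no contact force. Continue with more tilt and lift.

jog_arm(increments=[{"slide": [0,3,-0.4],"rotation": [-0.24,0,0]},{"slide": [0,3,-0.4],"rotation": [-0.24,0,0]},{"slide": [0,3,-0.4],"rotation": [-0.24,0,0]},{"slide": [0,3,-0.4],"rotation": [-0.24,0,0]},{"slide": [0,3,-0.4],"rotation": [-0.24,0,0]},{"slide": [0,3,-0.4],"rotation": [-0.24,0,0]},{"slide": [0,0,0],"rotation": [0,0,0]}])

```text
time: 8.4
tool_pos: [0.5207, -0.0949, 0.1088]
tool_rot: [-0.037, 0.991, 0.131, -0.005]
contact_force: [0.5, -0.0, -1.4]
gripper_width: 0.119
```

jog_arm(increments=[{"slide": [0,3,0.25],"rotation": [0,0,0]},{"slide": [0,3,0.25],"rotation": [0,0,0]},{"slide": [0,3,0.25],"rotation": [0,0,0]},{"slide": [0,3,0.25],"rotation": [0,0,0]},{"slide": [0,3,0.25],"rotation": [0,0,0]},{"slide": [0,0,0],"rotation": [0,0,0]}])

```text
time: 8.9
tool_pos: [0.5244, -0.1094, 0.1062]
tool_rot: [-0.037, 0.991, 0.13, -0.005]
contact_force: [-0.2, -0.2, -1.6]
gripper_width: 0.126
```

```bash
python3 look.py g_side 190 350 130 280
```

```text
8.95 [ 0.5244 -0.1091  0.1063] [ 0.7763 -0.54   -2.7893] [-0.1196  0.018   0.0137] 0.1247887464856544
```

View pics/g_side.png

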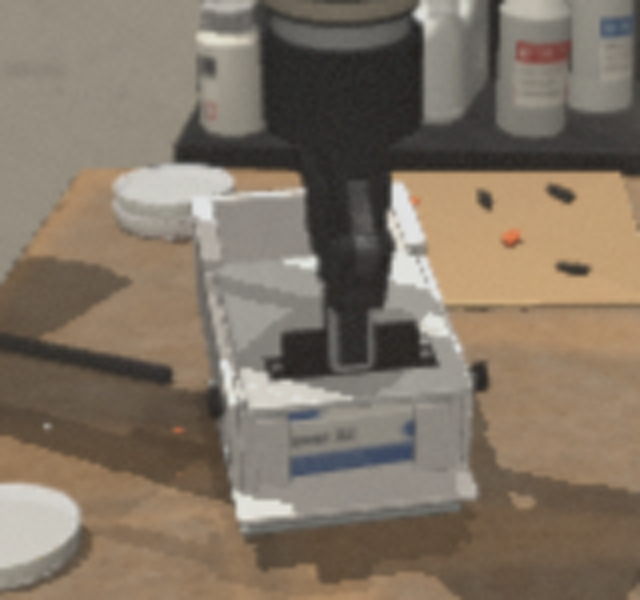

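jog_arm(increments=[{"slide": [0,3,0.15],"rotation": [0,0,0]},{"slide": [0,3,0.15],"rotation": [0,0,0]},{"slide": [0,3,0.15],"rotation": [0,0,0]},{"slide": [0,3,0.15],"rotation": [0,0,0]},{"slide": [0,4,0],"rotation": [0,0,0]},{"slide": [0,4,0],"rotation": [0,0,0]},{"slide": [0,4,0],"rotation": [0,0,0]},{"slide": [0,4,0],"rotation": [0,0,0]},{"slide": [0,4,-2],"rotation": [0,0,0]},{"slide": [0,4,-4],"rotation": [0,0,0]},{"slide": [0,4,-6],"rotation": [0,0,0]},{"slide": [0,2,-10],"rotation": [0,0,0]},{"slide": [0,0,-15],"rotation": [0,0,0]},{"slide": [0,0,-15],"rotation": [0,0,0]},{"slide": [0,0,-15],"rotation": [0,0,0]}])

```text
time: 10.2
tool_pos: [0.5367, -0.1544, 0.1712]
tool_rot: [-0.037, 0.991, 0.131, -0.004]
contact_force: [-0.0, 0.3, -1.9]
gripper_width: 0.123
```

```bash
python3 look.py i_side 190 350 130 280;  python3 - <<'E'
from fit import *
plan([0.555,-0.325,0.17],toolR(0,0),12)
E
```

```text
10.25 [ 0.5386 -0.1553  0.1751] [1.9603 0.0509 0.4587] [-0.1904 -0.0835 -0.0556] 0.12351477198210228
rows 12 slide mm [-0.65 14.24 -0.12] rot deg [-0.336  0.016  1.252] | total (start frame) mm [-28.2 168.   -6.8] deg [-4.03  0.19 15.03]
```

View pics/i_side.png

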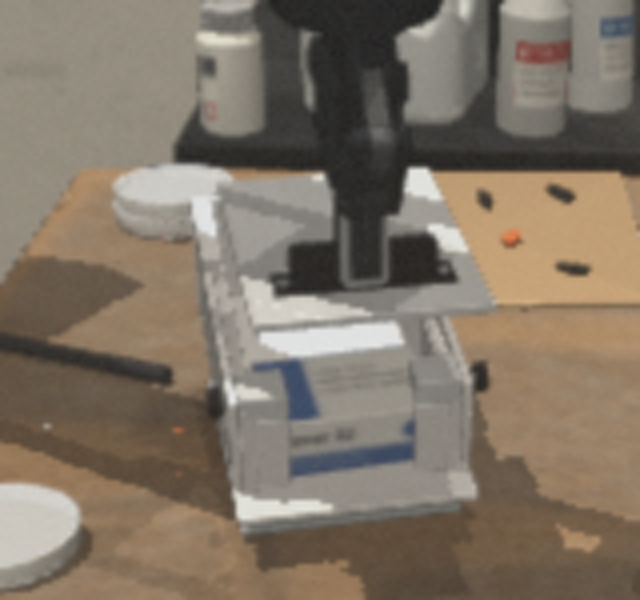

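jog_arm(increments=[{"slide": [-0.65,14,-0.1],"rotation": [-0.336,0.016,1.25]},{"slide": [-0.65,14,-0.1],"rotation": [-0.336,0.016,1.25]},{"slide": [-0.65,14,-0.1],"rotation": [-0.336,0.016,1.25]},{"slide": [-0.65,14,-0.1],"rotation": [-0.336,0.016,1.25]},{"slide": [-0.65,14,-0.1],"rotation": [-0.336,0.016,1.25]},{"slide": [-0.65,14,-0.1],"rotation": [-0.336,0.016,1.25]},{"slide": [-0.65,14,-0.1],"rotation": [-0.336,0.016,1.25]},{"slide": [-0.65,14,-0.1],"rotation": [-0.336,0.016,1.25]},{"slide": [-0.65,14,-0.1],"rotation": [-0.336,0.016,1.25]},{"slide": [-0.65,14,-0.1],"rotation": [-0.336,0.016,1.25]},{"slide": [-0.65,14,-0.1],"rotation": [-0.336,0.016,1.25]},{"slide": [-0.65,14,-0.1],"rotation": [-0.336,0.016,1.25]},{"slide": [0,0,0],"rotation": [0,0,0]},{"slide": [0,0,0],"rotation": [0,0,0]}])

```text
time: 11.42
tool_pos: [0.5524, -0.3215, 0.1636]
tool_rot: [-0.002, 1.0, -0.0, -0.003]
contact_force: [0.0, 0.2, -0.9]
gripper_width: 0.122
```

```bash
python3 look.py j_side 150 470 130 370;python3 look.py j_top 190 510 170 350 top;  python3 - <<'E'
from fit import *
plan([0.553,-0.320,0.03],toolR(0,0),12)
E
```

```text
11.4667 [ 0.5524 -0.3208  0.1635] [-0.2159  0.4774 -1.4608] [-0.052   0.0234 -0.0301] 0.12467550766373753
11.5167 [ 0.5525 -0.3205  0.1636] [-0.7063  0.0865 -1.2281] [-0.0646  0.0304 -0.006 ] 0.12585847990512383
rows 12 slide mm [ 0.09 -0.02 11.13] rot deg [-0.017  0.032  0.004] | total (start frame) mm [  1.4   0.  133.6] deg [-0.21  0.38  0.05]
```

View pics/j_side.png

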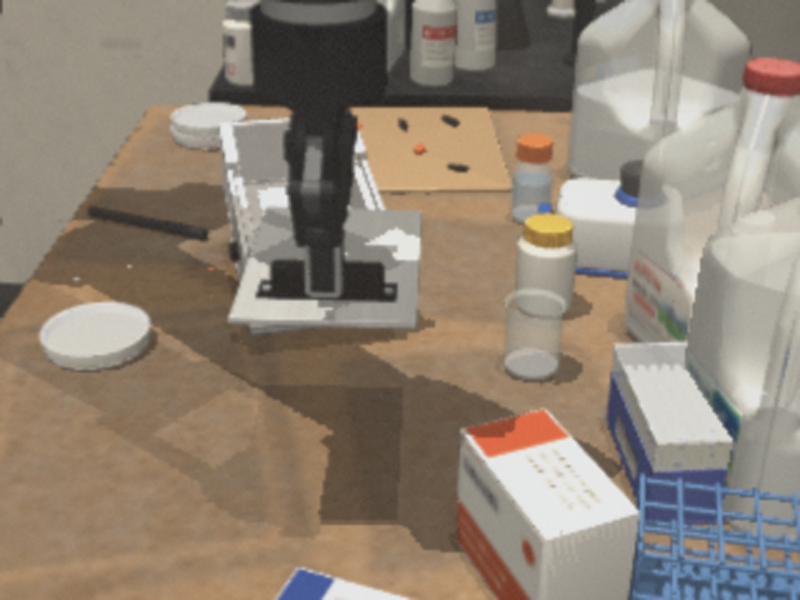

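View pics/j_top.png

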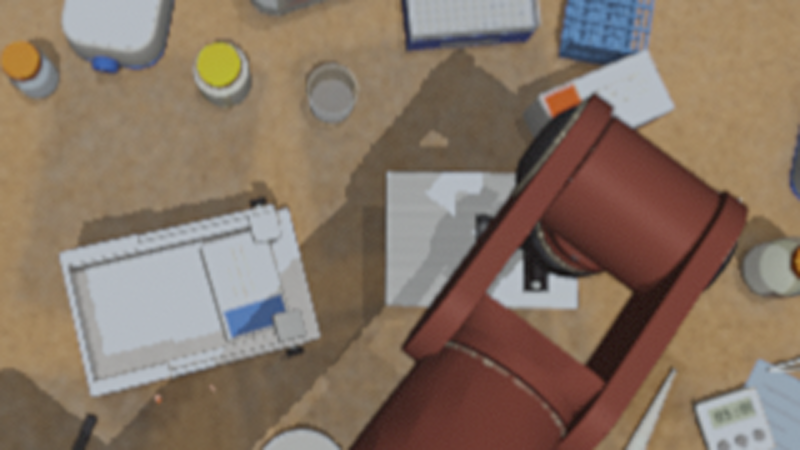

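jog_arm(increments=[{"slide": [0.1,0,15],"rotation": [-0.03,0.05,0]},{"slide": [0.1,0,15],"rotation": [-0.03,0.05,0]},{"slide": [0.1,0,15],"rotation": [-0.03,0.05,0]},{"slide": [0.1,0,15],"rotation": [-0.03,0.05,0]},{"slide": [0.1,0,15],"rotation": [-0.03,0.05,0]},{"slide": [0,0,15],"rotation": [-0.03,0.05,0]},{"slide": [0,0,15],"rotation": [-0.03,0.05,0]},{"slide": [0,0,12],"rotation": [0,0,0]},{"slide": [0,0,8],"rotation": [0,0,0]},{"slide": [0,0,6],"rotation": [0,0,0]},{"slide": [0,0,4],"rotation": [0,0,0]},{"slide": [0,0,3],"rotation": [0,0,0]},{"slide": [0,0,2],"rotation": [0,0,0]},{"slide": [0,0,2],"rotation": [0,0,0]},{"slide": [0,0,2],"rotation": [0,0,0]},{"slide": [0,0,0],"rotation": [0,0,0]}])

```text
time: 12.85
tool_pos: [0.5525, -0.3208, 0.0196]
tool_rot: [0.0, 1.0, 0.0, -0.0]
contact_force: [-0.4, 0.2, -2.2]
gripper_width: 0.124
```

jog_arm(increments=[{"slide": [0,0,2],"rotation": [0,0,0]},{"slide": [0,0,2],"rotation": [0,0,0]},{"slide": [0,0,2],"rotation": [0,0,0]},{"slide": [0,0,1],"rotation": [0,0,0]},{"slide": [0,0,0],"rotation": [0,0,0]}])

```text
time: 13.27
tool_pos: [0.5523, -0.3205, 0.0122]
tool_rot: [0.0, 1.0, 0.0, -0.0]
contact_force: [-0.4, -0.3, -1.6]
gripper_width: 0.118
```

jog_arm(increments=[{"slide": [0,0,1],"rotation": [0,0,0]},{"slide": [0,0,1],"rotation": [0,0,0]},{"slide": [0,0,0],"rotation": [0,0,0]}])

```text
time: 13.52
tool_pos: [0.5525, -0.3207, 0.0104]
tool_rot: [0.0, 1.0, 0.0, -0.0]
contact_force: [-0.5, 0.6, -1.9]
gripper_width: 0.122
```

```bash
python3 look.py k_side 210 370 200 320
```

```text
13.5667 [ 0.5525 -0.3207  0.0105] [ 0.1099  0.8553 -2.2071] [-0.0948 -0.0238 -0.0184] 0.12555693660060893
```

View pics/k_side.png

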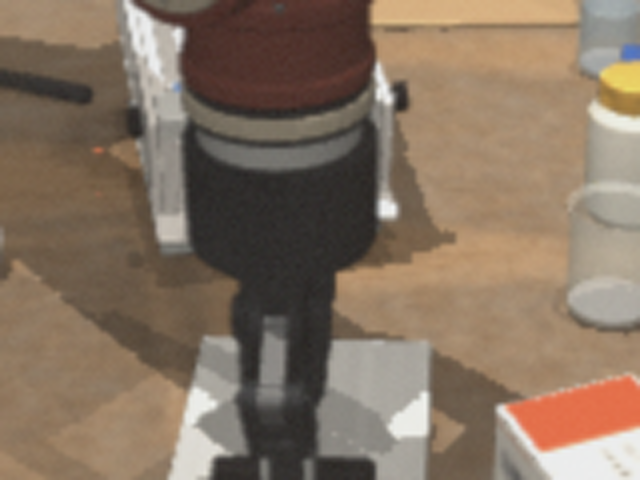

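jog_arm(increments=[{"slide": [0,0,1],"rotation": [0,0,0]},{"slide": [0,0,1],"rotation": [0,0,0]},{"slide": [0,0,0],"rotation": [0,0,0]}])

```text
time: 13.82
tool_pos: [0.5524, -0.3207, 0.0084]
tool_rot: [0.0, 1.0, 0.0, -0.0]
contact_force: [0.1, 0.8, -1.4]
gripper_width: 0.125
```

```bash
python3 look.py l_side 210 370 250 350
```

```text
13.8667 [ 0.5525 -0.3207  0.0085] [ 0.0162 -0.0952 -1.2076] [-0.0759 -0.0431 -0.0052] 0.12541940455476386
```

View pics/l_side.png

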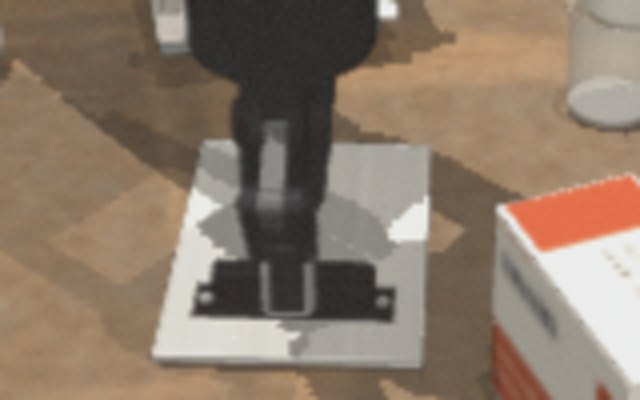

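jog_arm(increments=[{"slide": [0,0,0.7],"rotation": [0,0,0]},{"slide": [0,0,0.7],"rotation": [0,0,0]},{"slide": [0,0,0],"rotation": [0,0,0]}])

```text
time: 14.12
tool_pos: [0.5527, -0.3208, 0.0075]
tool_rot: [0.0, 1.0, 0.0, -0.0]
contact_force: [-1.1, 0.4, -0.1]
gripper_width: 0.119
```

jog_arm(increments=[{"slide": [0,0,0.4],"rotation": [0,0,0]},{"slide": [0,0,0],"rotation": [0,0,0]}])

```text
time: 14.28
tool_pos: [0.5527, -0.3208, 0.0075]
tool_rot: [0.0, 1.0, 0.0, -0.0]
contact_force: [-2.0, 1.0, 3.1]
gripper_width: 0.126
```

jog_arm(fingers=0.3, increments=[{"slide": [0,0,0],"rotation": [0,0,0]},{"slide": [0,0,0],"rotation": [0,0,0]},{"slide": [0,0,0],"rotation": [0,0,0]},{"slide": [0,0,0],"rotation": [0,0,0]},{"slide": [0,0,-4],"rotation": [0,0,0]},{"slide": [0,0,-8],"rotation": [0,0,0]},{"slide": [0,0,-12],"rotation": [0,0,0]},{"slide": [0,0,-20],"rotation": [0,0,0]},{"slide": [0,0,-25],"rotation": [0,0,0]},{"slide": [0,0,-25],"rotation": [0,0,0]},{"slide": [0,0,-25],"rotation": [0,0,0]},{"slide": [0,0,-25],"rotation": [0,0,0]},{"slide": [0,0,-15],"rotation": [0,0,0]}])

```text
time: 15.37
tool_pos: [0.554, -0.3216, 0.1711]
tool_rot: [0.002, 1.0, 0.0, 0.002]
contact_force: [-0.1, -0.9, 0.3]
gripper_width: 0.301
```

```bash
python3 look.py m_side 190 350 170 290;python3 look.py m_top 190 430 200 350 top;  python3 - <<'E'
from fit import *
f=optics.grab_frame("top");g=optics.grab_frame("side")
cv2.imwrite("pics/raw_top.png",f["frame"]);cv2.imwrite("pics/raw_side.png",g["frame"])
p=np.load("pose.npy")
F={"top":f,"side":g}
for c in F:
    im=cv2.resize(F[c]["frame"],None,fx=4,fy=4,interpolation=cv2.INTER_CUBIC)
    def L(pts,col=(0,0,255)):
        q=proj(F[c],np.array([D2W(p,*k) for k in pts]))*4+1.5
        cv2.polylines(im,[np.int32(q)],True,col,1)
    L([(-22,-63,0),(-22,63,0),(194,63,0),(194,-63,0)])
    for sx in(1,-1):
        L([(125,sx*51.5,65.5),(125,sx*63,65.5),(189,sx*63,65.5),(189,sx*51.5,65.5)])
        L([(0,sx*33,58),(0,sx*58,58),(25,sx*58,58),(25,sx*33,58)])
    L([(9,-45,36),(9,45,36),(69,45,36),(69,-45,36)],(0,160,0))
    y0,x0=(230,200) if c=="top" else (160,210)
    cv2.imwrite(f"pics/fit2_{c}.png",im[y0*4:y0*4+480,x0*4:x0*4+560])
    r=place_of("carton_middle",c); print(c,r[:1])
E
```

```text
15.4167 [ 0.5552 -0.3225  0.1737] [ 1.8266 -0.8018  2.5545] [ 0.013  -0.0615 -0.0327] 0.29913950807288525
15.4667 [ 0.5547 -0.3221  0.1712] [-0.6573 -0.1122  0.5747] [ 0.0122 -0.0139 -0.0417] 0.30220891400119115
top [{'uv': [285.4, 284.3], 'score': 0.56}]
side [{'uv': [273.1, 231.5], 'score': 0.66}]
```

View pics/fit2_side.png

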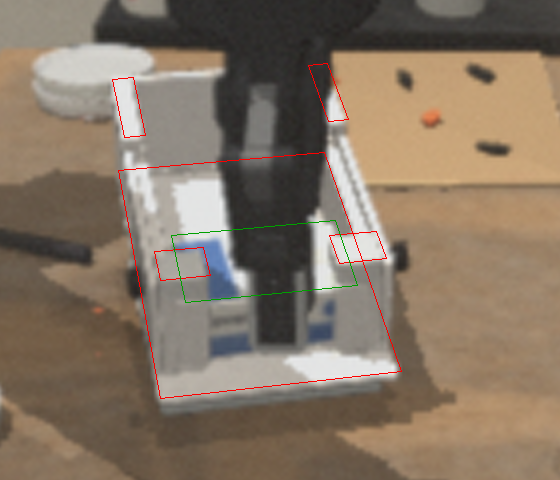

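View pics/fit2_top.png

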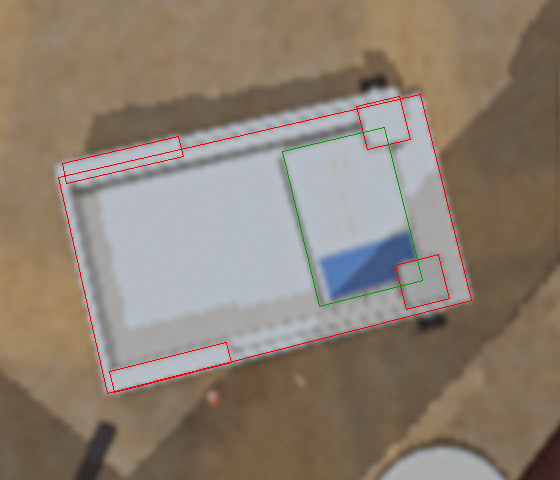

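View pics/raw_side.png

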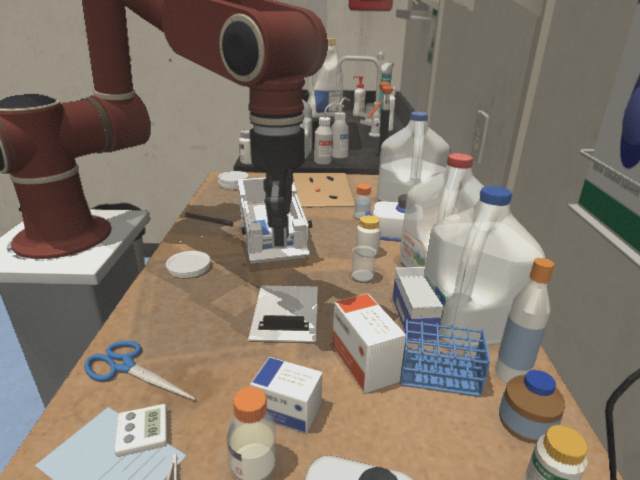

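```bash
python3 - <<'E'
from fit import *
p=np.load("pose.npy");R=toolR(p[3],.1745)
a=D2W(p,-24,0,100);b=D2W(p,-24,0,10);print(a,b)
plan(a,R,10)
plan(b,R,6,start=(a,R)); print(state()["tool_rot"])
E
```

```text
[ 0.5349 -0.1443  0.129 ] [ 0.5308 -0.1292  0.0404]
rows 10 slide mm [  0.45 -17.38   4.84] rot deg [ 0.983 -0.113 -1.496] | total (start frame) mm [ -16.5 -175.6   34.8] deg [  9.83  -1.13 -14.96]
rows 6 slide mm [-0.  0. 15.] rot deg [0. 0. 0.] | total (start frame) mm [-0.  0. 90.] deg [0. 0. 0.]
[-0.0008  1.      0.0003 -0.0017]
```

jog_arm(fingers=0.0, increments=[{"slide": [0.45,-17.4,4.8],"rotation": [0.98,-0.1,-1.5]},{"slide": [0.45,-17.4,4.8],"rotation": [0.98,-0.1,-1.5]},{"slide": [0.45,-17.4,4.8],"rotation": [0.98,-0.1,-1.5]},{"slide": [0.45,-17.4,4.8],"rotation": [0.98,-0.1,-1.5]},{"slide": [0.45,-17.4,4.8],"rotation": [0.98,-0.1,-1.5]},{"slide": [0.45,-17.4,4.8],"rotation": [0.98,-0.1,-1.5]},{"slide": [0.45,-17.4,4.8],"rotation": [0.98,-0.1,-1.5]},{"slide": [0.45,-17.4,4.8],"rotation": [0.98,-0.1,-1.5]},{"slide": [0.45,-17.4,4.8],"rotation": [0.98,-0.1,-1.5]},{"slide": [0.45,-17.4,4.8],"rotation": [0.98,-0.1,-1.5]},{"slide": [0,0,10],"rotation": [0,0,0]},{"slide": [0,0,0],"rotation": [0,0,0]}])

```text
time: 16.67
tool_pos: [0.5344, -0.1418, 0.1194]
tool_rot: [-0.086, 0.988, 0.131, -0.01]
contact_force: [0.1, -0.2, -0.2]
gripper_width: 0.003
```

```bash
python3 look.py n_side 190 350 130 280;python3 look.py n_top 190 430 200 350 top;  python3 - <<'E'
from fit import *
p=np.load("pose.npy");R=toolR(p[3],.1745)
plan(D2W(p,-24,0,10),R,6)
E
```

```text
16.7167 [ 0.5347 -0.1426  0.1201] [ 0.1549  0.0716 -0.6165] [-0.0558  0.0517  0.0509] -0.002139966665699361
16.7667 [ 0.5352 -0.1432  0.1208] [ 0.4747  0.3569 -0.1401] [-0.052   0.0007 -0.0605] 0.005480708270777824
rows 6 slide mm [-0.13 -0.12 13.63] rot deg [ 0.032 -0.033  0.011] | total (start frame) mm [-0.9 -0.8 81.8] deg [ 0.19 -0.2   0.07]
```

View pics/n_side.png

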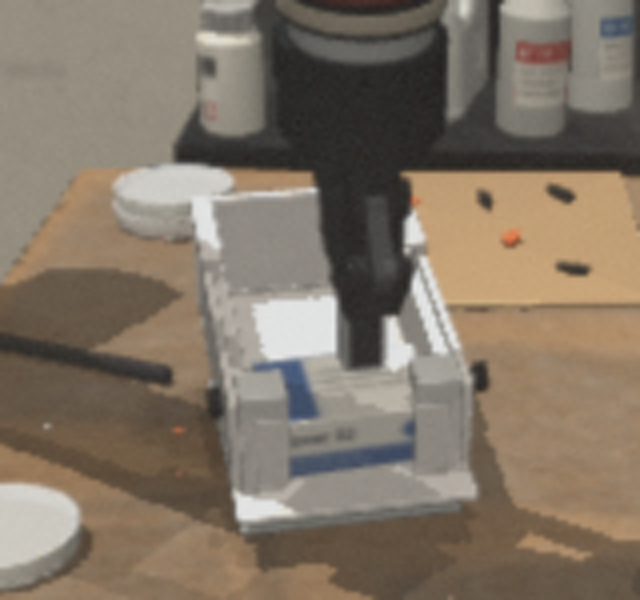

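View pics/n_top.png

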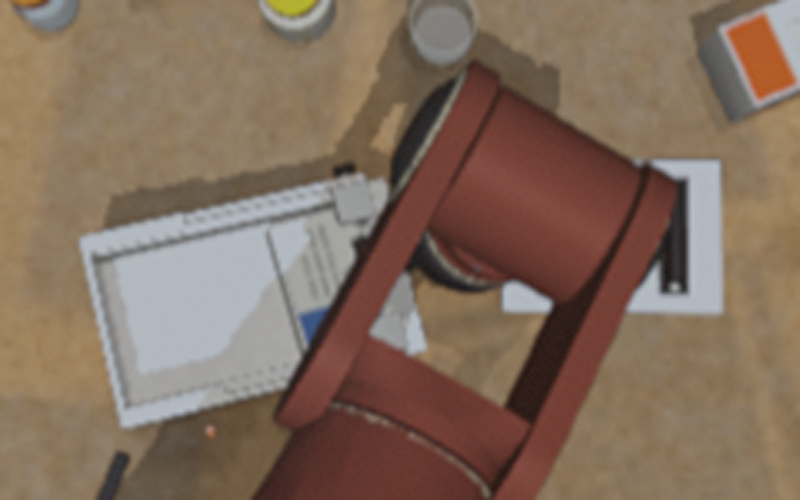

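jog_arm(increments=[{"slide": [-0.2,0,14],"rotation": [0,0,0]},{"slide": [-0.2,0,14],"rotation": [0,0,0]},{"slide": [-0.2,0,14],"rotation": [0,0,0]},{"slide": [-0.2,0,14],"rotation": [0,0,0]},{"slide": [0,0,13],"rotation": [0,0,0]},{"slide": [0,0,10],"rotation": [0,0,0]},{"slide": [0,0,3],"rotation": [0,0,0]},{"slide": [0,0,0],"rotation": [0,0,0]}])

```text
time: 17.43
tool_pos: [0.5306, -0.1294, 0.039]
tool_rot: [-0.086, 0.988, 0.131, -0.01]
contact_force: [-0.8, 0.6, -0.4]
gripper_width: 0.001
```

```bash
python3 look.py o_side 210 330 180 270;  python3 - <<'E'
from fit import *
p=np.load("pose.npy");R=toolR(p[3],.1745)
plan(D2W(p,-24,0,10),R,1)
f=optics.grab_frame("side");print((proj(f,state()["tool_pos"])-[210,180])*4)
E
```

```text
17.4833 [ 0.5314 -0.1298  0.0402] [ 1.46    0.439  -0.4031] [-0.0895 -0.0173  0.0457] -0.0004387898799164357
rows 1 slide mm [-0.39 -0.78 -0.06] rot deg [ 0.183 -0.215  0.073] | total (start frame) mm [-0.4 -0.8 -0.1] deg [ 0.18 -0.21  0.07]
[[283.6752 290.4706]]
```

View pics/o_side.png

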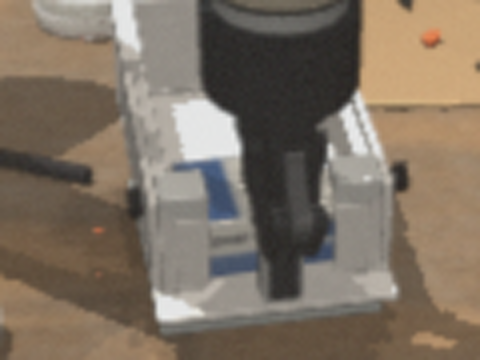

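jog_arm(increments=[{"slide": [-2,-2,0],"rotation": [0,0,0]},{"slide": [0,-3,0],"rotation": [0,0,0]},{"slide": [0,-3,0],"rotation": [0,0,0]},{"slide": [0,-3,0],"rotation": [0,0,0]},{"slide": [0,-3,0],"rotation": [0,0,0]},{"slide": [0,-3,0],"rotation": [0,0,0]},{"slide": [0,-3,0],"rotation": [0,0,0]},{"slide": [0,-3,0],"rotation": [0,0,0]}])

```text
time: 18.2
tool_pos: [0.5238, -0.1085, 0.0447]
tool_rot: [-0.084, 0.988, 0.131, -0.009]
contact_force: [0.6, -1.0, -0.4]
gripper_width: 0.001
```

```bash
python3 look.py p_side 210 330 180 270; python3 look.py p_top 190 350 220 340 top
```

```text
18.25 [ 0.5237 -0.1081  0.0448] [ 0.4544 -0.6719  0.2129] [-0.1828 -0.0187  0.0262] 0.0016621496993038313
18.3 [ 0.5237 -0.1081  0.0447] [-0.7657 -0.0584 -0.251 ] [-0.0983 -0.0175  0.034 ] -0.003202066828022178
```

View pics/p_side.png

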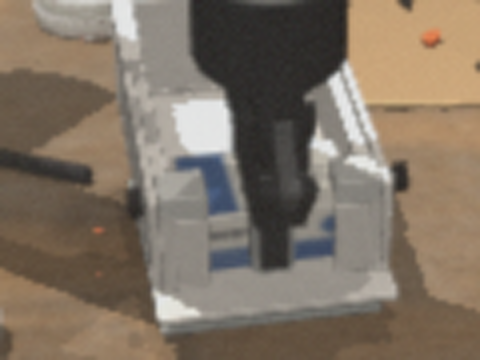

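View pics/p_top.png

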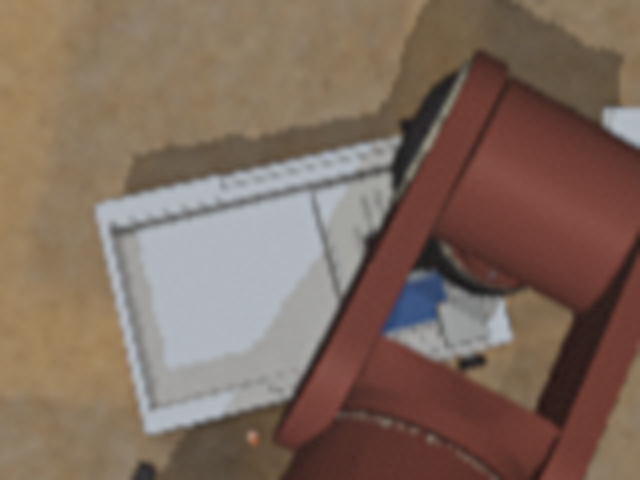

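jog_arm(increments=[{"slide": [0,-3,0],"rotation": [0,0,0]},{"slide": [0,-3,0],"rotation": [0,0,0]},{"slide": [0,-3,0],"rotation": [0,0,0]},{"slide": [0,-3,0],"rotation": [0,0,0]},{"slide": [0,-3,0],"rotation": [0,0,0]},{"slide": [0,-3,0],"rotation": [0,0,0]},{"slide": [0,0,0],"rotation": [0,0,0]}])

```text
time: 18.88
tool_pos: [0.519, -0.0908, 0.0478]
tool_rot: [-0.085, 0.988, 0.131, -0.009]
contact_force: [0.3, -0.1, -0.5]
gripper_width: 0.001
```

```bash
python3 look.py q_side 210 330 180 270; python3 look.py q_top 190 350 220 340 top
```

```text
18.9333 [ 0.519  -0.0909  0.0477] [ 0.3299 -0.7672  0.877 ] [-0.0611  0.001   0.0067] -0.0009311828110125547
18.9833 [ 0.5189 -0.091   0.0475] [ 0.5533 -0.3137  0.6496] [-0.1355 -0.0574  0.0106] -0.0021844575371512366
```

View pics/q_side.png

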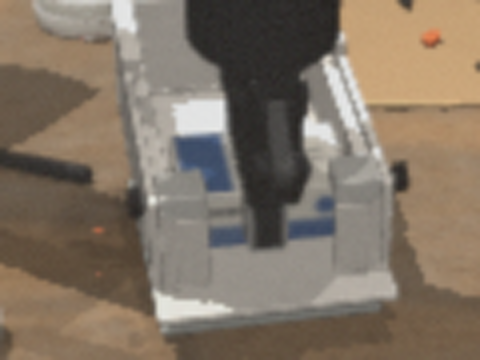

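View pics/q_top.png

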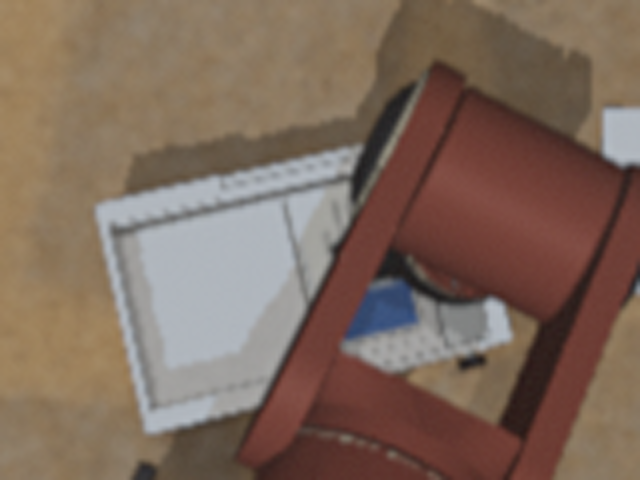

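jog_arm(increments=[{"slide": [0,-3,0],"rotation": [0,0,0]},{"slide": [0,-3,0],"rotation": [0,0,0]},{"slide": [0,-3,0],"rotation": [0,0,0]},{"slide": [0,-3,0],"rotation": [0,0,0]},{"slide": [0,-3,0],"rotation": [0,0,0]},{"slide": [0,-3,0],"rotation": [0,0,0]},{"slide": [0,0,0],"rotation": [0,0,0]},{"slide": [0,3,0],"rotation": [0,0,0]},{"slide": [0,4,-4],"rotation": [0,0,0]},{"slide": [0,4,-14],"rotation": [0,0,0]},{"slide": [0,0,-20],"rotation": [0,0,0]},{"slide": [0,0,-20],"rotation": [0,0,0]},{"slide": [0,0,-20],"rotation": [0,0,0]},{"slide": [0,0,-20],"rotation": [0,0,0]}])

```text
time: 20.15
tool_pos: [0.5213, -0.1016, 0.1466]
tool_rot: [-0.085, 0.988, 0.13, -0.009]
contact_force: [0.0, 0.0, -0.3]
gripper_width: 0.001
```

```bash
python3 look.py r_side 210 330 130 270; python3 look.py r_top 190 350 220 340 top
```

```text
20.2 [ 0.5239 -0.103   0.1513] [ 1.4598 -0.3553  3.731 ] [-0.105  -0.0902 -0.0143] -0.0005318801053457288
20.25 [ 0.5239 -0.1027  0.1498] [ 0.1905 -0.3938  0.2066] [-0.0777  0.0425  0.0362] 0.0016536479730351042
```

View pics/r_side.png

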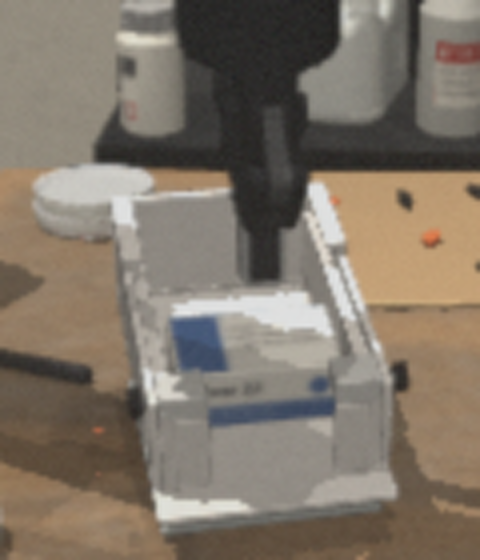

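View pics/r_top.png

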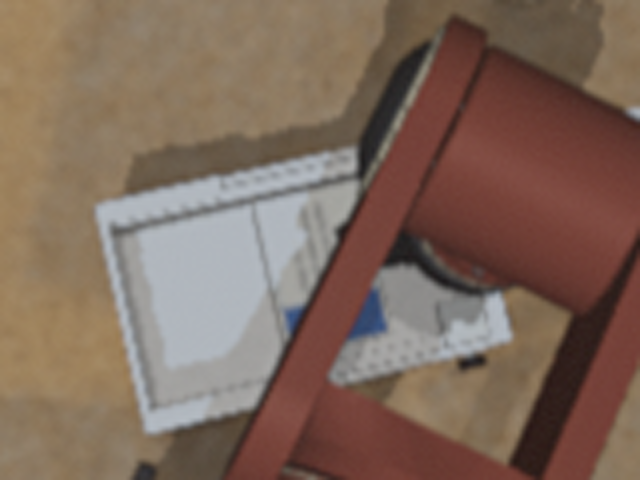

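```bash
python3 - <<'E'
from fit import *
p=np.load("pose.npy");f=optics.grab_frame("top");g=optics.grab_frame("side")
def inv(F,uv,w):
    r=least_squares(lambda q: proj(F,D2W(p,q[0],q[1],w))[0]-uv,[60,0]);return r.x
for a in [(253,205),(283,330),(383,288),(386,330)]: print(a,inv(f,np.array(a)/4+[190,220],36))
# side: front bottom edge of carton face & top front edge
for a in [(177,375),(335,375),(170,318),(320,300)]: print(a,inv(g,np.array(a)/4+[210,130],36))
for c in("top","side"):print(c,place_of("carton_middle",c)[:1], inv(optics.grab_frame(c),place_of("carton_middle",c)[0]["uv"],18))
# tcp t
s=state();q=s["tool_pos"];d=least_squares(lambda v: D2W(p,v[0],v[1],v[2])-q,[0,0,50]).x;print("tcp t,x,w",d)
q=[.5189,-.091,.0475];print(least_squares(lambda v: D2W(p,v[0],v[1],v[2])-q,[0,0,50]).x)
E
```

```text
(253, 205) [108.2324  45.3482]
(283, 330) [107.9076 -26.6744]
(383, 288) [ 47.9472 -17.2075]
(386, 330) [ 51.8915 -40.516 ]
(177, 375) [ 49.4499 -43.5935]
(335, 375) [35.966  39.0857]
(170, 318) [103.8594 -40.6657]
(320, 300) [108.8738  44.7145]
top [{'uv': [267.2, 289.4], 'score': 0.58}] [75.0554  2.9655]
side [{'uv': [270.6, 216.0], 'score': 0.75}] [80.0558  1.6547]
tcp t,x,w [ 23.8192  -2.5159 106.9396]
[16.5877 -1.6252 10.0825]
```

```bash
python3 - <<'E'
from fit import *
p=np.load("pose.npy");R=toolR(p[3],.1745)
plan(D2W(p,78,0,100),R,6)
E
```

```text
rows 6 slide mm [ 0.42 -9.03  1.15] rot deg [ 0.022 -0.025  0.011] | total (start frame) mm [  2.6 -54.2   6.8] deg [ 0.13 -0.15  0.07]
```

jog_arm(fingers=1.0, increments=[{"slide": [0.4,-9,1.15],"rotation": [0.02,-0.025,0]},{"slide": [0.4,-9,1.15],"rotation": [0.02,-0.025,0]},{"slide": [0.4,-9,1.15],"rotation": [0.02,-0.025,0]},{"slide": [0.4,-9,1.15],"rotation": [0.02,-0.025,0]},{"slide": [0.4,-9,1.15],"rotation": [0.02,-0.025,0]},{"slide": [0.4,-9,1.15],"rotation": [0.02,-0.025,0]},{"slide": [0,0,10],"rotation": [0,0,0]},{"slide": [0,0,10],"rotation": [0,0,0]},{"slide": [0,0,10],"rotation": [0,0,0]},{"slide": [0,0,10],"rotation": [0,0,0]},{"slide": [0,0,0],"rotation": [0,0,0]}])

```text
time: 21.57
tool_pos: [0.5055, -0.0406, 0.1049]
tool_rot: [-0.087, 0.988, 0.13, -0.013]
contact_force: [0.4, 0.1, -1.0]
gripper_width: 0.999
```

```bash
python3 look.py s_side 210 330 130 270; python3 look.py s_top 190 350 220 340 top
python3 - <<'E'
from fit import *
p=np.load("pose.npy");R=toolR(p[3],.1745)
plan(D2W(p,78,0,1),R,6)
E
```

```text
21.6167 [ 0.5062 -0.0408  0.1061] [-0.3577 -0.3663  0.966 ] [-0.1413 -0.0235 -0.0129] 0.9997288743088563
21.6667 [ 0.507  -0.0412  0.1072] [ 0.6457  0.8197 -0.321 ] [-0.1399  0.0428 -0.0106] 0.9972692357537897
rows 6 slide mm [ 0.03 -0.1   9.84] rot deg [0.004 0.001 0.006] | total (start frame) mm [ 0.2 -0.6 59. ] deg [0.02 0.   0.04]
```

View pics/s_side.png

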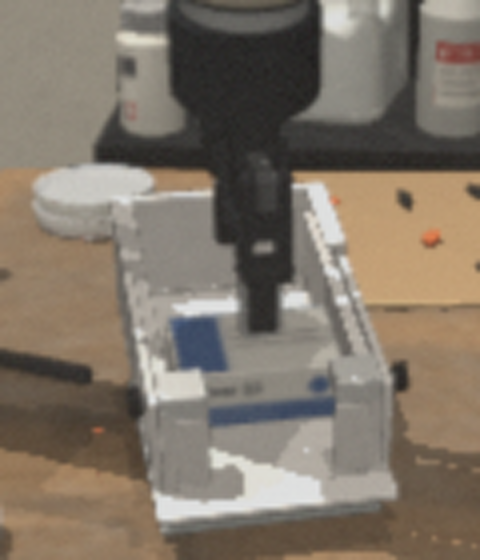

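View pics/s_top.png

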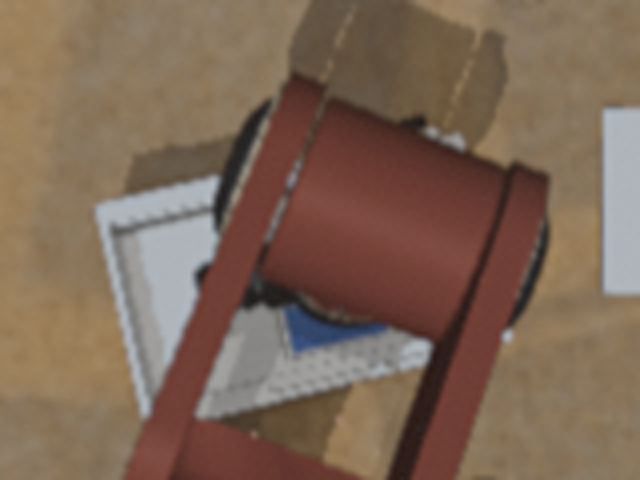

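jog_arm(increments=[{"slide": [0,0,10],"rotation": [0,0,0]},{"slide": [0,0,10],"rotation": [0,0,0]},{"slide": [0,-0.5,10],"rotation": [0,0,0]},{"slide": [0,0,4],"rotation": [0,0,0]},{"slide": [0,0,2],"rotation": [0,0,0]},{"slide": [0,0,2],"rotation": [0,0,0]},{"slide": [0,0,0],"rotation": [0,0,0]}])

```text
time: 22.25
tool_pos: [0.5058, -0.0343, 0.0708]
tool_rot: [-0.086, 0.988, 0.131, -0.011]
contact_force: [0.1, 0.2, -0.4]
gripper_width: 1.001
```

```bash
python3 look.py t_side 210 330 130 270
```

```text
22.3 [ 0.5061 -0.0344  0.0711] [-0.1602 -0.3331 -0.0612] [-0.0569 -0.0157 -0.0205] 1.00052920268438
```

View pics/t_side.png

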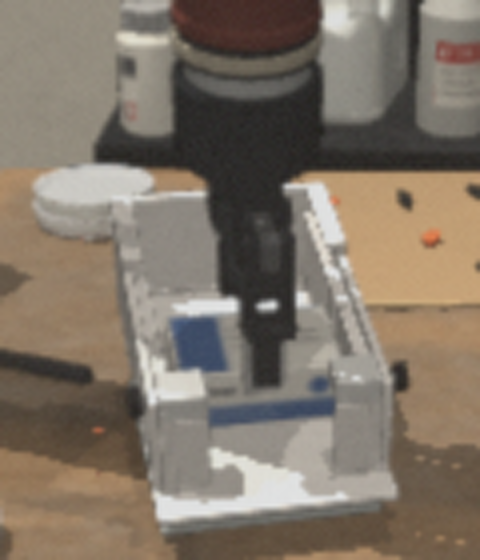

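jog_arm(increments=[{"slide": [0,0,3],"rotation": [0,0,0]},{"slide": [0,0,3],"rotation": [0,0,0]},{"slide": [0,0,0],"rotation": [0,0,0]}])

```text
time: 22.55
tool_pos: [0.5054, -0.0332, 0.0647]
tool_rot: [-0.086, 0.988, 0.131, -0.011]
contact_force: [-0.7, 1.0, -0.2]
gripper_width: 1.0
```

jog_arm(increments=[{"slide": [0,0,3],"rotation": [0,0,0]},{"slide": [0,0,3],"rotation": [0,0,0]},{"slide": [0,0,3],"rotation": [0,0,0]},{"slide": [0,0,3],"rotation": [0,0,0]},{"slide": [0,0,2],"rotation": [0,0,0]},{"slide": [0,0,0],"rotation": [0,0,0]}])

```text
time: 23.05
tool_pos: [0.5046, -0.0308, 0.0507]
tool_rot: [-0.086, 0.988, 0.131, -0.011]
contact_force: [-0.7, -0.5, -1.0]
gripper_width: 0.999
```

```bash
python3 look.py u_side 210 330 130 270
```

```text
23.1 [ 0.5048 -0.0309  0.051 ] [ 0.3823  0.2069 -0.4414] [-0.0664 -0.0219 -0.0002] 1.0001744463404894
```

View pics/u_side.png

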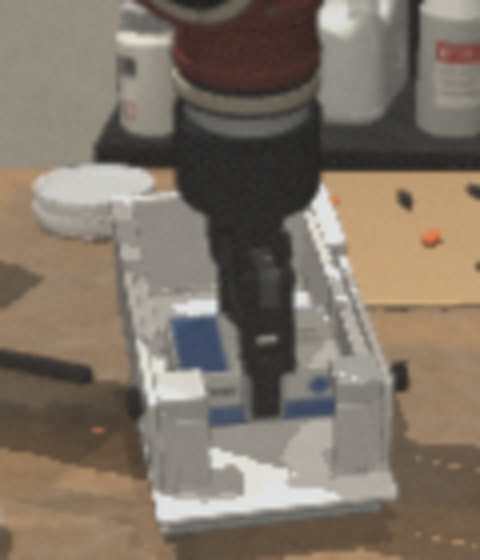

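jog_arm(fingers=0.0, increments=[{"slide": [0,0,0],"rotation": [0,0,0]},{"slide": [0,0,0],"rotation": [0,0,0]},{"slide": [0,0,0],"rotation": [0,0,0]},{"slide": [0,0,0],"rotation": [0,0,0]},{"slide": [0,0,0],"rotation": [0,0,0]},{"slide": [0,0,0],"rotation": [0,0,0]},{"slide": [0,0,0],"rotation": [0,0,0]}])

```text
time: 23.68
tool_pos: [0.5056, -0.0313, 0.0519]
tool_rot: [-0.085, 0.988, 0.131, -0.01]
contact_force: [1.5, -1.1, 2.4]
gripper_width: 0.69
```

jog_arm(increments=[{"slide": [0,0,-2],"rotation": [0,0,0]},{"slide": [0,0,-3],"rotation": [0,0,0]},{"slide": [0,0,-3],"rotation": [0,0,0]},{"slide": [0,0,0],"rotation": [0,0,0]}])

```text
time: 24.02
tool_pos: [0.5054, -0.0324, 0.0595]
tool_rot: [-0.086, 0.988, 0.131, -0.01]
contact_force: [0.3, -0.3, -1.9]
gripper_width: 0.691
```

```bash
python3 look.py v_side 210 330 130 270
```

```text
24.0667 [ 0.5054 -0.0323  0.0593] [ 0.3676 -0.1734 -2.6617] [-0.1135 -0.0356  0.009 ] 0.6867430209852122
```

View pics/v_side.png

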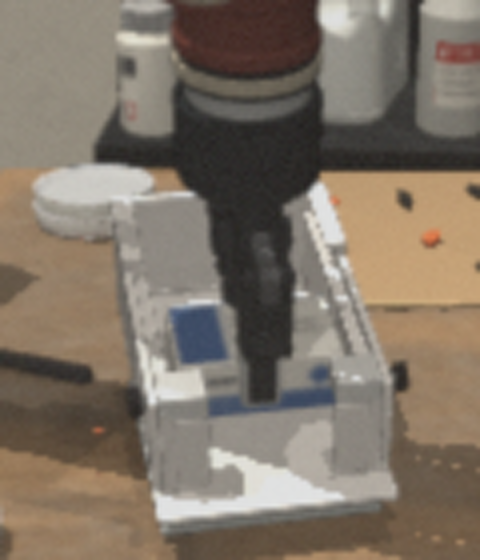

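jog_arm(increments=[{"slide": [0,0,-8],"rotation": [0,0,0]},{"slide": [0,0,-10],"rotation": [0,0,0]},{"slide": [0,0,-12],"rotation": [0,0,0]},{"slide": [0,0,-12],"rotation": [0,0,0]},{"slide": [0,0,-12],"rotation": [0,0,0]},{"slide": [0,0,-12],"rotation": [0,0,0]},{"slide": [0,0,-12],"rotation": [0,0,0]},{"slide": [0,0,-12],"rotation": [0,0,0]},{"slide": [0,0,-12],"rotation": [0,0,0]},{"slide": [0,0,-8],"rotation": [0,0,0]},{"slide": [0,0,0],"rotation": [0,0,0]}])

```text
time: 24.98
tool_pos: [0.5115, -0.0514, 0.1703]
tool_rot: [-0.085, 0.988, 0.131, -0.008]
contact_force: [0.5, 0.2, -3.1]
gripper_width: 0.691
```

```bash
python3 look.py w_side 190 350 130 280
python3 - <<'E'
from fit import *
p=np.load("pose.npy")
plan([0.435,-0.275,0.14],toolR(0,0),14)
for q in ([.5056,-.0313,.0519],): print(least_squares(lambda v: D2W(p,v[0],v[1],v[2])-q,[0,0,50]).x)
E
```

```text
25.0333 [ 0.5108 -0.051   0.1689] [ 0.7058  0.4758 -1.5973] [-0.1199  0.0353 -0.0455] 0.6903080854377307
rows 14 slide mm [-7.62 15.27  0.68] rot deg [-0.701  0.077  1.074] | total (start frame) mm [-131.5  198.5   -5.6] deg [-9.81  1.08 15.04]
[77.531   0.9965  3.8064]
```

View pics/w_side.png

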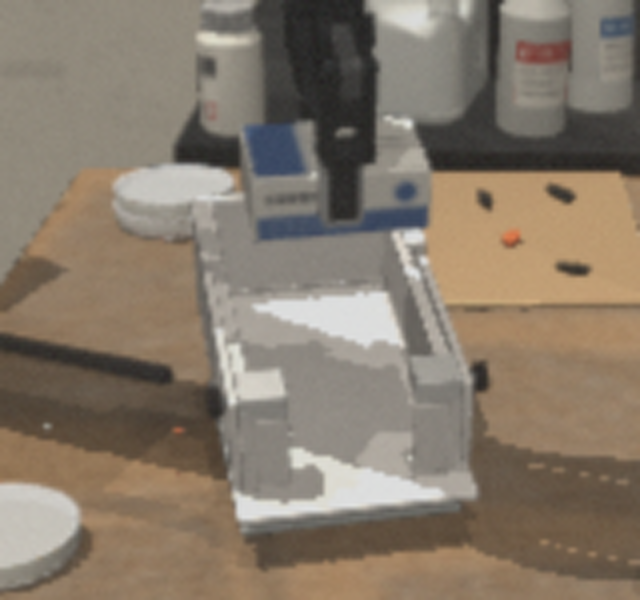

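jog_arm(increments=[{"slide": [-7.6,15.3,0.7],"rotation": [-0.7,0.077,1.074]},{"slide": [-7.6,15.3,0.7],"rotation": [-0.7,0.077,1.074]},{"slide": [-7.6,15.3,0.7],"rotation": [-0.7,0.077,1.074]},{"slide": [-7.6,15.3,0.7],"rotation": [-0.7,0.077,1.074]},{"slide": [-7.6,15.3,0.7],"rotation": [-0.7,0.077,1.074]},{"slide": [-7.6,15.3,0.7],"rotation": [-0.7,0.077,1.074]},{"slide": [-7.6,15.3,0.7],"rotation": [-0.7,0.077,1.074]},{"slide": [-7.6,15.3,0.7],"rotation": [-0.7,0.077,1.074]},{"slide": [-7.6,15.3,0.7],"rotation": [-0.7,0.077,1.074]},{"slide": [-7.6,15.3,0.7],"rotation": [-0.7,0.077,1.074]},{"slide": [-7.6,15.3,0.7],"rotation": [-0.7,0.077,1.074]},{"slide": [-7.6,15.3,0.7],"rotation": [-0.7,0.077,1.074]},{"slide": [-7.6,15.3,0.7],"rotation": [-0.7,0.077,1.074]},{"slide": [-7.6,15.3,0.7],"rotation": [-0.7,0.077,1.074]},{"slide": [0,0,0],"rotation": [0,0,0]},{"slide": [0,0,0],"rotation": [0,0,0]}])

```text
time: 26.37
tool_pos: [0.434, -0.2747, 0.1373]
tool_rot: [-0.001, 1.0, -0.0, -0.002]
contact_force: [-0.6, 0.3, -2.4]
gripper_width: 0.69
```

```bash
python3 look.py x_side 150 390 170 350;python3 look.py x_top 190 510 170 400 top;  python3 - <<'E'
from fit import *
plan([0.435,-0.275,0.03],toolR(0,0),10)
E
```

```text
26.4167 [ 0.4343 -0.2744  0.1375] [-0.5026 -1.0197 -2.0424] [-0.0058 -0.007   0.0594] 0.6889737558701344
26.4667 [ 0.4346 -0.2743  0.1377] [-0.0333 -0.0227 -3.1784] [0.0501 0.0069 0.0737] 0.6911167228994765
rows 10 slide mm [ 0.06  0.09 10.77] rot deg [-0.013  0.016  0.004] | total (start frame) mm [  0.7   1.  107.7] deg [-0.13  0.16  0.04]
```

View pics/x_side.png

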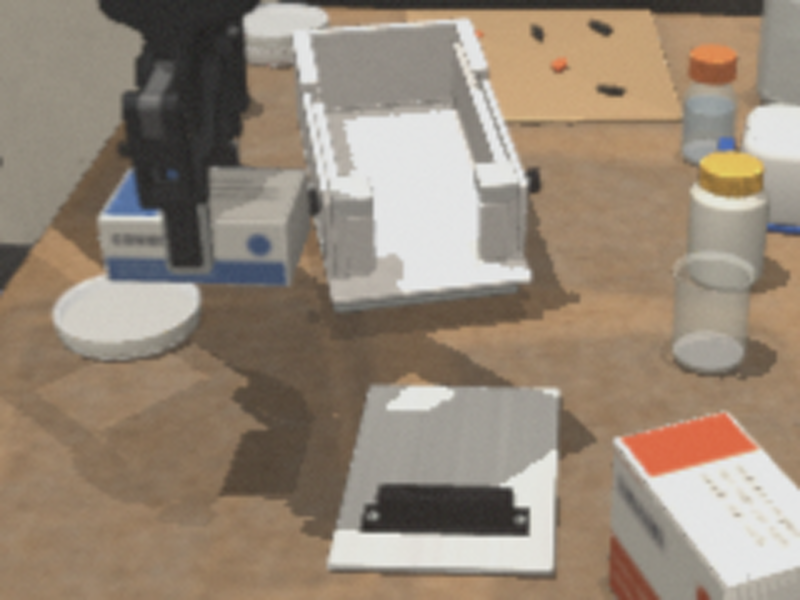

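View pics/x_top.png

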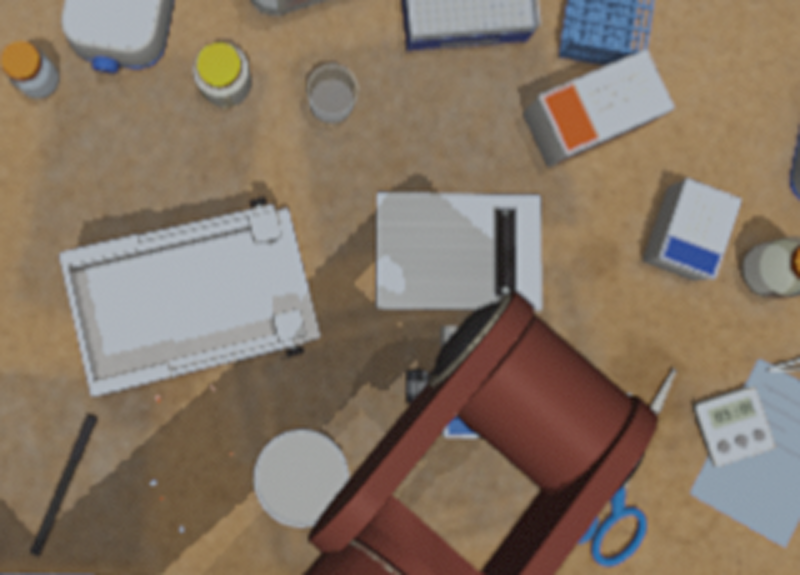

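jog_arm(increments=[{"slide": [0.1,0.1,14],"rotation": [-0.02,0.02,0]},{"slide": [0.1,0.1,14],"rotation": [-0.02,0.02,0]},{"slide": [0.1,0.1,14],"rotation": [-0.02,0.02,0]},{"slide": [0,0.1,14],"rotation": [-0.02,0.02,0]},{"slide": [0,0.1,14],"rotation": [-0.02,0.02,0]},{"slide": [0,0,14],"rotation": [-0.02,0.02,0]},{"slide": [0,0,12],"rotation": [0,0,0]},{"slide": [0,0,8],"rotation": [0,0,0]},{"slide": [0,0,6],"rotation": [0,0,0]},{"slide": [0,0,4],"rotation": [0,0,0]},{"slide": [0,0,4],"rotation": [0,0,0]},{"slide": [0,0,2],"rotation": [0,0,0]},{"slide": [0,0,0],"rotation": [0,0,0]}])

```text
time: 27.55
tool_pos: [0.4349, -0.2756, 0.0183]
tool_rot: [0.001, 1.0, 0.0, -0.0]
contact_force: [-1.0, 0.8, -2.4]
gripper_width: 0.689
```

jog_arm(increments=[{"slide": [0,0,2],"rotation": [0,0,0]},{"slide": [0,0,2],"rotation": [0,0,0]},{"slide": [0,0,2],"rotation": [0,0,0]},{"slide": [0,0,0],"rotation": [0,0,0]}])

```text
time: 27.88
tool_pos: [0.4347, -0.2754, 0.012]
tool_rot: [0.0, 1.0, 0.0, -0.0]
contact_force: [0.0, -0.4, -2.7]
gripper_width: 0.687
```

jog_arm(increments=[{"slide": [0,0,1.5],"rotation": [0,0,0]},{"slide": [0,0,1.5],"rotation": [0,0,0]},{"slide": [0,0,1],"rotation": [0,0,0]},{"slide": [0,0,0],"rotation": [0,0,0]}])

```text
time: 28.22
tool_pos: [0.4347, -0.2755, 0.008]
tool_rot: [0.0, 1.0, 0.0, -0.0]
contact_force: [0.1, 0.7, -1.5]
gripper_width: 0.696
```

```bash
python3 look.py y_side 190 350 200 320
```

```text
28.2667 [ 0.4348 -0.2755  0.0082] [-0.0265 -0.5899 -1.6772] [ 0.0268 -0.0256 -0.027 ] 0.6915689871908022
```

View pics/y_side.png

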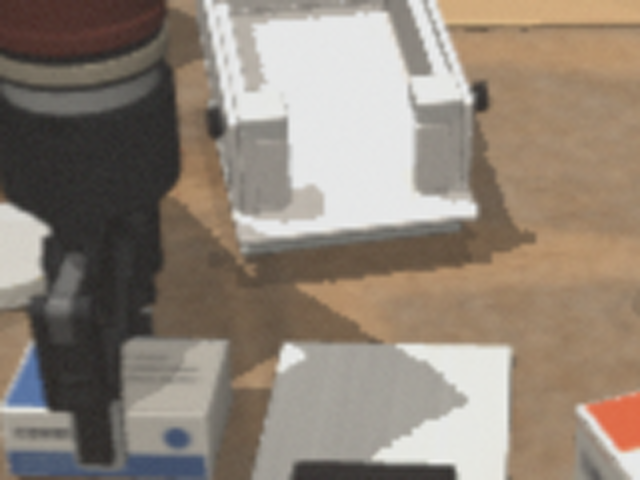

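jog_arm(increments=[{"slide": [0,0,1],"rotation": [0,0,0]},{"slide": [0,0,1],"rotation": [0,0,0]},{"slide": [0,0,0],"rotation": [0,0,0]}])

```text
time: 28.52
tool_pos: [0.4347, -0.2755, 0.0062]
tool_rot: [0.001, 1.0, 0.0, -0.0]
contact_force: [-0.9, 0.4, -1.4]
gripper_width: 0.696
```

jog_arm(increments=[{"slide": [0,0,0.7],"rotation": [0,0,0]},{"slide": [0,0,0.7],"rotation": [0,0,0]},{"slide": [0,0,0],"rotation": [0,0,0]}])

```text
time: 28.77
tool_pos: [0.4348, -0.2755, 0.0048]
tool_rot: [0.001, 1.0, 0.0, -0.0]
contact_force: [0.3, 0.4, -1.4]
gripper_width: 0.689
```

jog_arm(increments=[{"slide": [0,0,0.5],"rotation": [0,0,0]},{"slide": [0,0,0.5],"rotation": [0,0,0]},{"slide": [0,0,0],"rotation": [0,0,0]}])

```text
time: 29.02
tool_pos: [0.435, -0.2758, 0.0044]
tool_rot: [0.001, 1.0, 0.0, 0.0]
contact_force: [-1.1, 1.6, 1.1]
gripper_width: 0.69
```

jog_arm(fingers=1.0, increments=[{"slide": [0,0,0],"rotation": [0,0,0]},{"slide": [0,0,0],"rotation": [0,0,0]},{"slide": [0,0,0],"rotation": [0,0,0]},{"slide": [0,0,0],"rotation": [0,0,0]},{"slide": [0,0,0],"rotation": [0,0,0]},{"slide": [0,0,0],"rotation": [0,0,0]},{"slide": [0,0,-5],"rotation": [0,0,0]},{"slide": [0,0,-10],"rotation": [0,0,0]},{"slide": [0,0,-15],"rotation": [0,0,0]},{"slide": [0,0,-20],"rotation": [0,0,0]},{"slide": [0,0,-25],"rotation": [0,0,0]},{"slide": [0,0,-25],"rotation": [0,0,0]},{"slide": [0,0,-25],"rotation": [0,0,0]},{"slide": [0,0,-25],"rotation": [0,0,0]},{"slide": [0,0,-25],"rotation": [0,0,0]},{"slide": [0,0,-15],"rotation": [0,0,0]},{"slide": [0,0,0],"rotation": [0,0,0]},{"slide": [0,0,0],"rotation": [0,0,0]}])

```text
time: 30.52
tool_pos: [0.4354, -0.2758, 0.1956]
tool_rot: [0.002, 1.0, 0.0, 0.001]
contact_force: [0.2, -0.8, -0.8]
gripper_width: 1.0
```

```bash
python3 look.py z_side 150 470 130 370;python3 look.py z_top 190 510 170 400 top; python3 - <<'E'
from fit import *
F={c:optics.grab_frame(c) for c in("side","top")}
for n,z in(("carton_middle",.018),("cover_middle",.0025),("cover_handle",.015)):
  for c in F:
    r=place_of(n,c); print(n,c,r and (round(r[0]["score"],2),atz(F[c],r[0]["uv"],z)))
a=cv2.imread("pics/raw_top.png");b=F["top"]["frame"]
E
```

```text
30.5667 [ 0.4346 -0.2751  0.1938] [-1.0317 -0.3105  0.4894] [-0.0402 -0.0454  0.0472] 1.00155863112948
30.6167 [ 0.4342 -0.2748  0.1927] [ 0.6133  1.2224 -0.1364] [ 0.0093 -0.0495  0.001 ] 1.0001452829316677
carton_middle side (0.76, array([ 0.4343, -0.28  ,  0.018 ]))
carton_middle top (0.73, array([ 0.5293, -0.0966,  0.018 ]))
cover_middle side (0.95, array([ 0.5563, -0.2795,  0.0025]))
cover_middle top (0.61, array([ 0.5542, -0.2705,  0.0025]))
cover_handle side (0.97, array([ 0.5536, -0.3147,  0.015 ]))
cover_handle top (0.82, array([ 0.5565, -0.3202,  0.015 ]))
```

View pics/z_side.png

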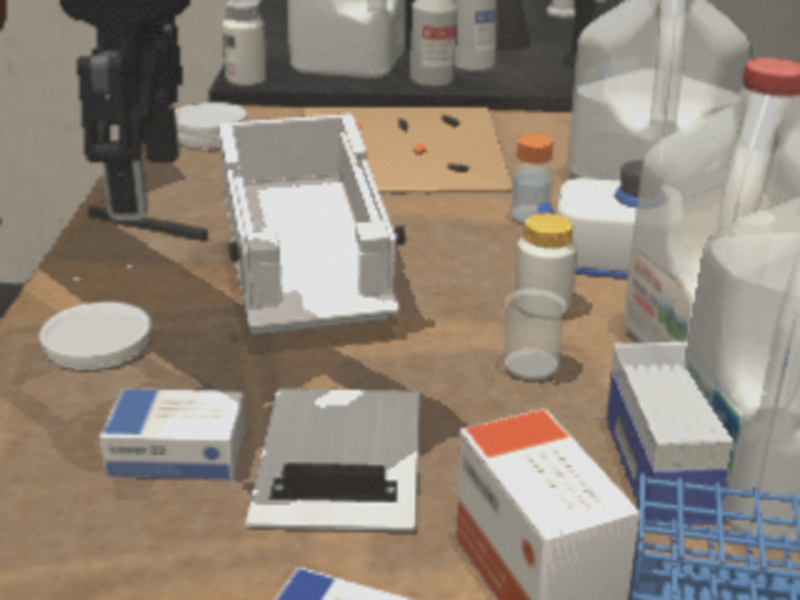

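View pics/z_top.png

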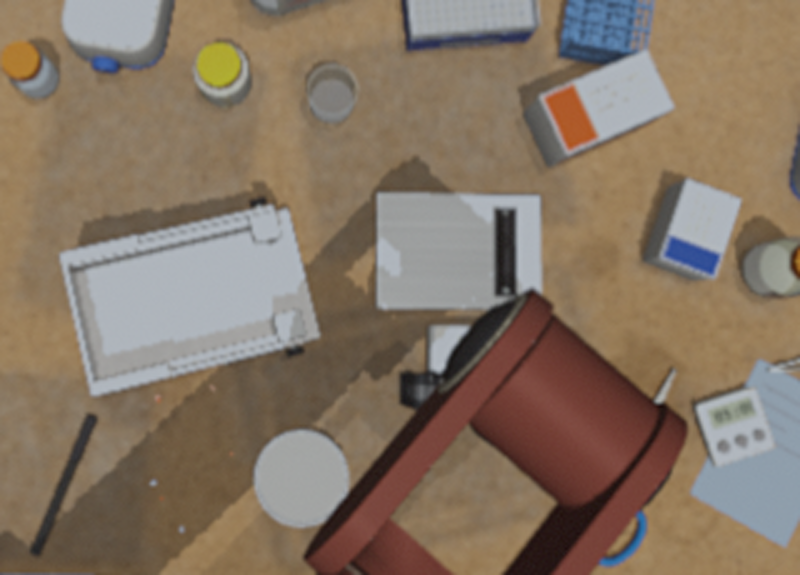

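Carton and cover both lie flat side by side. The dispenser and the things around it stand where they did at the start. I'm handing the job in.

```bash
python3 -c "
from plant import *
print(manip.job_done()); print(state()['time'])"
```

```text
the job is handed in; nothing more can be done
None
the job is handed in; nothing more can be done
```

The job is done and handed in at about 31 s of the 67 s allowed. I raised the cover's handle end over the lip and slid the cover out of its grooves. It lies flat on the bare bench, handle up, with its middle near (0.555, -0.275). I then pushed the carton up the chute until it was well clear of the guards, to about t = 48 mm. I lifted it out and set it flat near (0.435, -0.278), about 15 mm from the cover.

- **Forces:** the readings I got at the end of each move, and at most pictures, stayed under about 5 N. I saw no sign of snagging, and both items touched the bench before I released them.
- **Last pictures:** the final side and top views show both items flat, the dispenser and surrounding things where they were to the eye, and the gripper empty about 0.19 m above the bench. I compared the pictures by eye only and did not measure for small shifts.
- **One check disagreed:** the top-camera network placed `carton_middle` at the dispenser mouth, (0.529, -0.097). The arm largely hid the carton in that view. The side-camera network (0.434, -0.280) and both pictures put the carton on the bench, so I took the top reading as false.

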